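Index a bangle to its next setting and lock the stage

ROBOT

A 7-joint arm with a two-finger parallel gripper is mounted at the origin on the work surface. World frame = base frame: x ahead of the robot, y to its left, z up, the work surface at z = 0. Lengths are in mm, angles in rad, forces in N, time in s.
With the tool pointing down it reaches from about 350 to 900 mm from the base axis. Payload 19.9 kg.
Tool frame: the origin (TCP) lies on the centre line of the jaws, within the pads' length; the fingertips stand tcp_to_tips ahead of it and the grasp point (between the pads) lies 2 mm behind it (tcp_to_tips is the distance from the TCP to the fingertips, in mm); y points along the fingers, x is the direction in which the jaws open and shut, and the axes are right-handed (so a half turn about y gives the same grasp; the last joint's range is limited). The gripper opens to 85 mm and grips with 20 to 120 N. Pads are 22 mm wide; open, the fingers measure 114 mm over their backs; the gripper's body (76 mm by 85 mm) begins 54 mm behind the grasp point. The pads swing forward as they close: fully open they stand 13 mm farther back than shut.
Start: joints at [-1.153, 0.417, -0.01, 1.614, 0.005, 1.111, -0.053], TCP at [277.342, 560.075, 248.26] pointing down, gripper open.
Joint ranges: [-2.81, 2.81], [-0.39, 2.02], [-1.27, 1.25], [0.06, 2.57], [-1.19, 4.33], [0.19, 2], [-2.82, 2.82]. Speed limits (rad/s): [1.89, 1.89, 2.39, 2.39, 3.01, 3.01, 3.01].

INTERFACE

Orientations are given as a unit quaternion [w, x, y, z].
In Python, from workcell import get_state, capture, job_done, tcp_to_tips gives the robot as it stands. The module is installed in compiled form; this text tells all that it offers.
- The arm moves only by the tool step_arm, never from a script. Its argument "deltas" is one flat list of numbers, 7 for each row, row after row: the shift along the tool's x, y, z in cm, then the turn, a rotation vector about the tool's x, y, z in rad, then the closure, from -1 (fully open) to 1 (shut). In form: [x, y, z, rx, ry, rz, hand, x, y, z, rx, ry, rz, hand, ...]. A call has exactly 10 rows; each row shifts and turns the pose as measured when the row begins, along the tool's axes as they then stand; what a row does not reach is not made up. A row lasts 1/8 s, in which the tool goes at most 62.5 mm and 10.7 degrees, less where a joint would pass 70% of its speed; a pose out of reach is approached as far as the arm can. A call with a gripper value outside its range is refused whole. The fingers move at their own pace and stop on an object; the grip force is fixed at half the most. Time passes only in rows, so rows that do not move let the fingers close, or fill a call up. It gives the time, the measured TCP pose, the force and the opening at its end, in the units of the state.
- get_state(): the state, without advancing time (a new reading comes with each control period).
- capture(name): name is "scene" or "side" or "wrist"; returns a dict with "image" (384x512x3 uint8, red, green, blue), "mtx" (3x3 intrinsics, pixels), "rvec" (rotation vector, rad) and "tvec" (3), from world to camera coordinates, as OpenCV has them. Camera axes: x right, y down, z forward; pixel columns grow to the right and rows downward; lengths in mm; the calibration is good to about 2 mm. A picture is of the moment at which its call begins. There is no depth.
- job_done(): hands the job in, once; it reports no verdict.
The state is a dict: "time_s": time; "q": joint angles; "joint_velocities": joint speeds; "effort": joint torques, N m; "position": TCP position; "ee_rot": TCP orientation; "contact_force": force on the tool from outside, world axes, zero at the start; "moment": the same for the moment, N m; "gripper_width": opening from 0.0 (shut) to 1.0 (fully open).
Only numpy, scipy, OpenCV 4.12 (cv2) and the standard library are available. Lean on these libraries where they do the work, as an engineer would, in place of code of your own. Each camera call takes 0.05 s, during which the arm holds its last target.

TASK

The bangle on the index stage is ready for its next stone: pull the spring plunger out of its hole, turn the stage one hole counter-clockwise (seen from above) and let the pin drop fully home in that next hole, then swing the brake lever fully over to its closed stop and let go of everything. Work by feel: never force the stage against the pin or the pin against the plate (25 N burrs a hole), and leave the other things on the bench where they lie.

Things in the scene. Friction and masses are not known exactly. Their poses are not given: they have to be found in the camera images.
- indexer: the index fixture, screwed to the bench: grey base 215 x 215 x 12 mm with a round steel index plate and a turning stage on it. Origin: centre of its underside, on the stage's vertical turning axis; z up. Its -x side faces roughly towards the robot, its +y side carries the brake lever.
- index_plate: fixed steel plate, 184 mm across, with a circular slot at 75 mm radius in which flush blocks are clamped, each with one 10 mm hole for the pin (dark spots), unevenly spaced for the stones' layout: the next hole lies 40 to 64 degrees counter-clockwise (from above) from the start hole. Origin: on the turning axis at the plate's upper face, 30 mm above the bench; x points to the start hole, z up.
- stage: turning stage: steel disc 114 mm across, top 52 mm above the bench, with a chuck and brass bangle on it (67 mm across, highest point 78 mm). Origin: on the turning axis, 30 mm above the bench; its x axis points to the plunger, carried 75 mm out on a dark lug (30 mm wide, top at 52 mm). Unlocked it turns with 1 N at the plunger, 3 N with the pin riding; stays where left.
- plunger: spring plunger in the lug. Origin: centre of its 9 mm pin's tip, z up; home, the tip is 7.5 mm below the plate's face. Black round knob 24 mm across, 20 mm high, centred 55.5 mm above the origin; 23 mm collar below it. Spring 6 N + 0.5 N/mm, hard stop at 11 mm. Let go off a hole by over 1 mm, the pin rides on the plate and drops into a hole turned under it, whose side stops the stage.
- brake (a joint): angle of the brake lever: near 0 open (starts at 0 to 0.15), 1.2 rad at its closed stop, growing counter-clockwise seen from above. Its vertical axis stands 128 mm from the indexer's origin along the indexer's +y. It needs 3 to 5 N at its grip and stays where it is left. Closed, it holds the stage by friction.
- brake_grip (a point): middle of the black upright round grip at the end of the brake lever: 20 mm across, 24 mm high, from 42 to 66 mm above the bench, 66 mm from the lever's axis, joined to it by an 11 mm bar. Open space lies all round the grip.
- pliers: bystander, to be left alone: flat-nose pliers lying on the bench, 150 mm long, 13 mm high; origin at the rivet
- mallet: bystander, to be left alone: wooden-handled hammer lying on the bench, 260 mm long
- ring_mandrel: bystander, to be left alone: tapered steel ring mandrel lying on the bench, 270 mm long, 25 mm thick; origin at its thick end
- file: bystander, to be left alone: flat file with a wooden handle lying on the bench, 240 mm long, 19 mm high; origin where blade and handle meet
- spare_bangle: bystander, to be left alone: loose brass bangle lying flat, 67 mm across, 18 mm high
- tray: bystander, to be left alone: white sorting tray, 90 x 160 x 28 mm
- dish: bystander, to be left alone: small white dish, 72 mm across, 22 mm high

How it is judged:
By the outcome, as a careful person would: the job done as asked, in the order asked, and still so for the second after the job is handed in, with the robot touching nothing.
It also fails if it takes over 64 s, if anything falls off the work surface, if the arm or the gripper's body presses on something with over 40 N, if the wrist force passes 120 N, or if a joint passes its speed limit or range.

## Working session

There is one attempt and no reset: what is moved stays moved. The work goes in short steps, Python scripts to look and compute and a tool call to move; the robot and the scene stay as the last step left them, time stands still between calls to the robot, and variables do not carry over. Pictures are saved under pics/ and viewed, and the job is handed in when it is done.

Besides the shell and the picture viewer there is one more tool, called after "Emit:" as name(argument=value, ...), one argument or row to a line, values as JSON. step_arm: Moves the arm, as the interface text tells. Its arguments: {"type":"object","properties":{"deltas":{"type":"array","items":{"type":"number"}}},"required":["deltas"]}

```bash
mkdir -p pics; python3 - <<'E'
from workcell import get_state, capture, tcp_to_tips
import cv2
print(tcp_to_tips if not callable(tcp_to_tips) else tcp_to_tips())
for n in ["scene","side","wrist"]:
    c=capture(n); cv2.imwrite(f"pics/{n}0.png",cv2.cvtColor(c["image"],cv2.COLOR_RGB2BGR))
    print(n,c["mtx"].tolist(),c["rvec"],c["tvec"])
print(get_state())
E
```

```text
17.0
scene [[443.36945077195134, 0.0, 252.5290349053958], [0.0, 443.36945077195134, 187.49895138211636], [0.0, 0.0, 1.0]] [ 2.3143798   1.19232662 -0.36379448] [-343.66009159 -375.49017918 1776.65628223]
side [[380.80578110616284, 0.0, 251.15211714398654], [0.0, 380.80578110616284, 198.94634164471336], [0.0, 0.0, 1.0]] [ 2.09485962 -0.36370017  0.22931468] [-551.87493691  152.12187099 1002.47466615]
wrist [[345.83793886062034, 0.0, 260.51922941641], [0.0, 345.83793886062034, 192.10367624966568], [0.0, 0.0, 1.0]] [-2.44910644 -1.51963537 -0.22363294] [-623.82397388  -37.07851202  379.31472198]
{'time_s': 0.15, 'q': array([-1.15251088,  0.41781362, -0.01033755,  1.61401849,  0.00469562,
        1.11068559, -0.05300534]), 'joint_velocities': array([-0.00121473, -0.00283673, -0.0003939 , -0.00408696,  0.00132584,
        0.00031802, -0.00011679]), 'effort': array([ 6.36475888e-04, -8.64749551e+01,  6.78851567e-01, -4.35061812e+01,
        1.91627280e-02,  5.56106315e-03, -5.05099842e-05]), 'position': array([277.22626954, 559.88471434, 247.82562968]), 'ee_rot': array([-0.60059072,  0.60096118,  0.3726593 , -0.37317756]), 'contact_force': array([-0.70465474,  0.19774605,  0.61944457]), 'moment': array([ 0.01893209,  0.00260053, -0.04783148]), 'gripper_width': 1.000452221432936}
```

View pics/scene0.png

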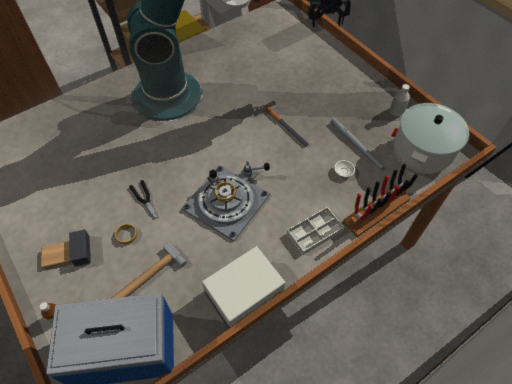

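View pics/side0.png

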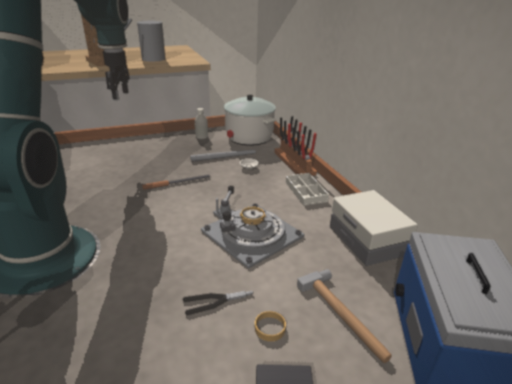

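View pics/wrist0.png

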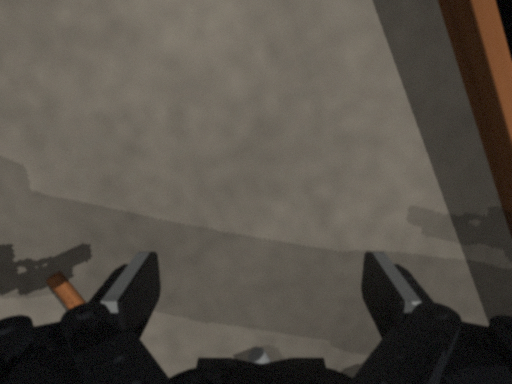

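```bash
python3 - <<'E'
import cv2
a=cv2.imread("pics/scene0.png")[155:245,170:280]; cv2.imwrite("pics/sc.png",cv2.resize(a,None,fx=7,fy=6.6,interpolation=cv2.INTER_CUBIC))
a=cv2.imread("pics/side0.png")[175:270,195:310]; cv2.imwrite("pics/si.png",cv2.resize(a,None,fx=6,fy=6,interpolation=cv2.INTER_CUBIC))
E
```

```text
(no output)
```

View pics/sc.png

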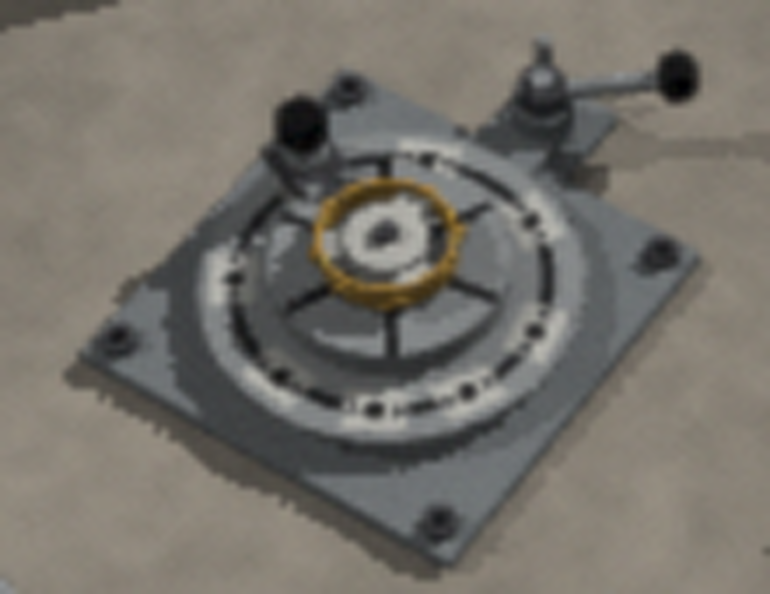

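View pics/si.png

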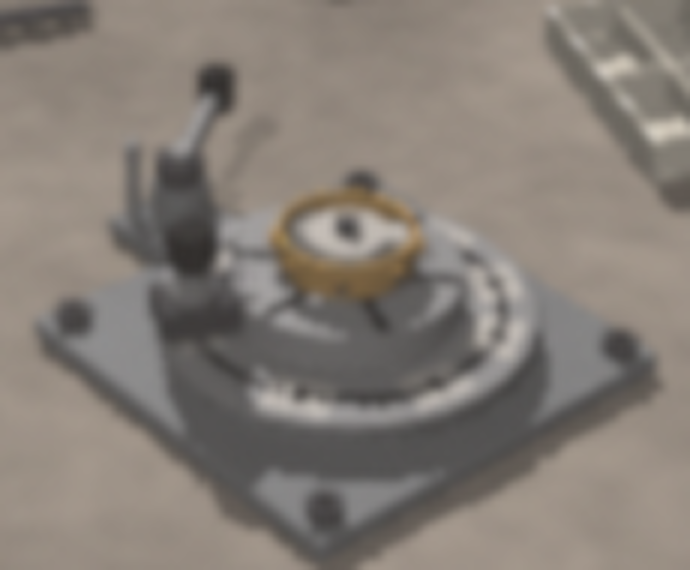

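```bash
cat > h.py <<'E'
import numpy as np, cv2
from workcell import get_state, capture
from scipy.spatial.transform import Rotation as R
def snap(n,f):
    c=capture(n); cv2.imwrite(f"pics/{f}.png",cv2.cvtColor(c["image"],cv2.COLOR_RGB2BGR))
    np.savez(f"pics/{f}.npz",mtx=c["mtx"],rvec=c["rvec"],tvec=c["tvec"]); return c
def w(c,uv,z):
    r=cv2.Rodrigues(c["rvec"])[0]; d=r.T@np.linalg.inv(c["mtx"])@np.array([*uv,1.]); o=-r.T@np.ravel(c["tvec"])
    return o+d*(z-o[2])/d[2]
def px(c,P): return cv2.projectPoints(np.array(P,float).reshape(-1,3),c["rvec"],c["tvec"],c["mtx"],None)[0][:,0]
def rt(s=None):
    s=s or get_state(); return R.from_quat(np.roll(s["ee_rot"],-1)).as_matrix()
def crop(f,g,x0,y0,x1,y1,k):
    a=cv2.imread(f"pics/{f}.png")[y0:y1,x0:x1]; cv2.imwrite(f"pics/{g}.png",cv2.resize(a,None,fx=k,fy=k,interpolation=cv2.INTER_CUBIC))
E
python3 - <<'E'
from h import *
c=snap("scene","s1")
for n,u,v,z in [("L",80,350,12),("R",700,260,12),("B",450,570,12),("T",345,70,12),("knob",302,120,83),("grip",677,75,54),("axis?",543,100,50),("bangle",388,240,70)]:
    print(n,w(c,(170+u/7,155+v/6.6),z).round(0))
print(rt())
c=snap("side","s2")
for n,u,v,z in [("knob",187,225,83),("grip",217,85,54),("L",38,335,12),("R",655,370,12),("B",320,555,12)]:
    print(n,w(c,(195+u/6,175+v/6),z).round(0))
E
```

```text
L [ 502. -224.   12.]
R [630.  46.  12.]
B [ 705. -150.   12.]
T [429. -27.  12.]
knob [490. -85.  83.]
grip [553.  88.  54.]
axis? [526.  27.  50.]
bangle [565. -87.  70.]
[[ 4.43780844e-01 -2.87708821e-04 -8.96135302e-01]
 [ 8.96135030e-01 -7.00527961e-04  4.43780934e-01]
 [-7.55447525e-04 -9.99999713e-01 -5.30549373e-05]]
knob [486. -74.  83.]
grip [553.  92.  54.]
L [421. -39.  12.]
R [ 689. -160.   12.]
B [ 495. -230.   12.]
```

```bash
cat >> h.py <<'E'
def plan(target,xang,n,hand,dec=2):
    """straight to target (mm) and tool x heading (deg), n rows; y down"""
    s=get_state(); M=rt(s); p=s["position"].copy()
    ca,sa=np.cos(np.radians(xang)),np.sin(np.radians(xang))
    T=np.array([[ca,0,-sa*1.0],[sa,0,ca],[0,-1,0]]); # x, y=down, z=x×y
    T[:,2]=np.cross(T[:,0],T[:,1])
    rv=R.from_matrix(M.T@T).as_rotvec(); 
    print("pos",p.round(1),"F",s["contact_force"].round(1),"t",s["time_s"],"w",s["gripper_width"]); print("rotvec",rv.round(3))
    out=[]
    d=(np.array(target)-p)/n
    step=R.from_rotvec(rv/n).as_matrix(); 
    for i in range(n):
        t=M.T@d/10; out.append([*t.round(dec),*(rv/n).round(3),hand]); M=M@step
    for r in out: print(", ".join(f"{v:g}" for v in r))
E
python3 -c "
from h import *
plan((480,-80,320),-97,20,-1)
c=dict(np.load('pics/s2.npz'))
w_=capture('wrist'); r=cv2.Rodrigues(w_['rvec'])[0]; print('cam in tool',rt().T@((-r.T@np.ravel(w_['tvec']))-get_state()['position']), 'fwd',rt().T@r.T[:,2])
"
```

```text
pos [277.3 559.9 248. ] F [0.7 0.3 0.1] t 0.25 w 0.998761585625915
rotvec [ 1.000e-03  2.804e+00 -0.000e+00]
-2.42, -0.36, -2.33, 0, 0.14, -0, -1
-2.07, -0.36, -2.64, 0, 0.14, -0, -1
-1.68, -0.36, -2.91, 0, 0.14, -0, -1
-1.26, -0.36, -3.11, 0, 0.14, -0, -1
-0.81, -0.36, -3.26, 0, 0.14, -0, -1
-0.35, -0.36, -3.34, 0, 0.14, -0, -1
0.12, -0.36, -3.35, 0, 0.14, -0, -1
0.59, -0.36, -3.3, 0, 0.14, -0, -1
1.05, -0.36, -3.19, 0, 0.14, -0, -1
1.48, -0.36, -3.01, 0, 0.14, -0, -1
1.89, -0.36, -2.77, 0, 0.14, -0, -1
2.26, -0.36, -2.48, 0, 0.14, -0, -1
2.58, -0.36, -2.14, 0, 0.14, -0, -1
2.86, -0.36, -1.76, 0, 0.14, -0, -1
3.08, -0.36, -1.34, 0, 0.14, -0, -1
3.23, -0.36, -0.9, 0, 0.14, -0, -1
3.33, -0.36, -0.44, 0, 0.14, -0, -1
3.36, -0.36, 0.03, 0, 0.14, -0, -1
3.32, -0.36, 0.5, 0, 0.14, -0, -1
3.22, -0.36, 0.96, 0, 0.14, -0, -1
cam in tool [  -0.49837851 -125.09748497   74.29047461] fwd [-5.37755314e-04  9.56989911e-01 -2.90120700e-01]
```

Emit:
step_arm(
  deltas=[-2.4, -0.4, -2.3, 0, 0.14, 0, -1, -2.1, -0.4, -2.6, 0, 0.14, 0, -1, -1.7, -0.4, -2.9, 0, 0.14, 0, -1, -1.3, -0.4, -3.1, 0, 0.14, 0, -1, -0.8, -0.4, -3.3, 0, 0.14, 0, -1, -0.35, -0.4, -3.3, 0, 0.14, 0, -1, 0.1, -0.4, -3.3, 0, 0.14, 0, -1, 0.6, -0.4, -3.3, 0, 0.14, 0, -1, 1.0, -0.4, -3.2, 0, 0.14, 0, -1, 1.5, -0.4, -3.0, 0, 0.14, 0, -1],
)

```text
time_s: 1.55
position: [372.6, 230.1, 288.6]
ee_rot: [0.698, -0.697, 0.117, -0.116]
contact_force: [1.0, -0.1, 1.3]
gripper_width: 1.001
```

```bash
python3 -c "
from h import *
plan((480,-80,320),-97,10,-1); print(get_state()['q'].round(2))"
```

```text
pos [372.6 230.1 288.6] F [ 1.  -0.1  1.3] t 1.55 w 1.001339297902467
rotvec [ 1.000e-03  1.362e+00 -1.000e-03]
2.02, -0.32, -2.58, 0, 0.136, -0, -1
2.35, -0.32, -2.29, 0, 0.136, -0, -1
2.64, -0.32, -1.94, 0, 0.136, -0, -1
2.88, -0.32, -1.57, 0, 0.136, -0, -1
3.07, -0.32, -1.16, 0, 0.136, -0, -1
3.2, -0.32, -0.73, 0, 0.136, -0, -1
3.27, -0.32, -0.29, 0, 0.136, -0, -1
3.28, -0.32, 0.15, 0, 0.136, -0, -1
3.23, -0.31, 0.6, 0, 0.136, -0, -1
3.12, -0.31, 1.03, 0, 0.136, -0, -1
[-0.96  0.03  0.34  2.01 -0.01  1.1  -0.94]
```

Emit:
step_arm(
  deltas=[2.0, -0.3, -2.6, 0, 0.136, 0, -1, 2.35, -0.3, -2.3, 0, 0.136, 0, -1, 2.6, -0.3, -1.9, 0, 0.136, 0, -1, 2.9, -0.3, -1.6, 0, 0.136, 0, -1, 3.1, -0.3, -1.2, 0, 0.136, 0, -1, 3.2, -0.3, -0.7, 0, 0.136, 0, -1, 3.3, -0.3, -0.3, 0, 0.136, 0, -1, 3.3, -0.3, 0.15, 0, 0.136, 0, -1, 3.2, -0.3, 0.6, 0, 0.136, 0, -1, 3.1, -0.3, 1.0, 0, 0.136, 0, -1],
)

```text
time_s: 2.8
position: [475.2, -93.2, 320.4]
ee_rot: [0.458, -0.455, 0.54, -0.539]
contact_force: [0.0, 0.7, 0.3]
gripper_width: 1.001
```

```bash
python3 -c "
from h import *
s=get_state(); print(s['position'],s['q'].round(2),rt()[:,0])
snap('wrist','w1'); crop('w1','w1b',0,0,512,384,1.55)"
```

```text
[475.15102768 -93.21701654 320.36270539] [-0.55  0.11  0.74  1.88 -0.08  1.18 -1.52] [-0.16482046 -0.98631381 -0.00439157]
```

View pics/w1b.png

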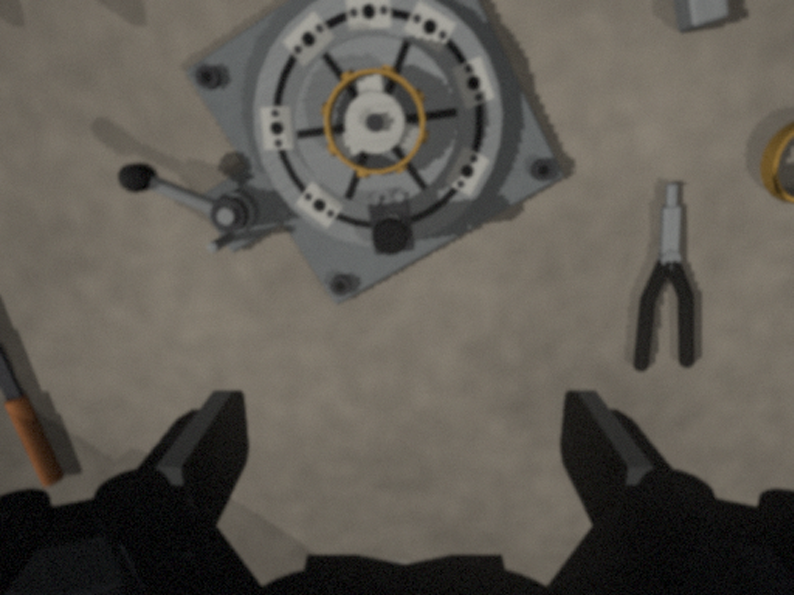

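```bash
python3 -c "
from h import *
crop('w1','w1c',150,20,340,185,4)"
```

```text
(no output)
```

View pics/w1c.png

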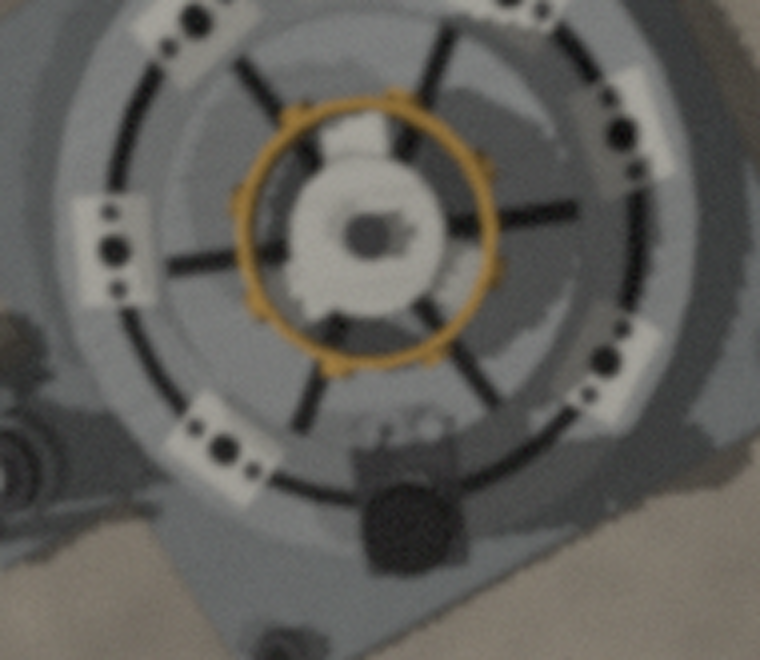

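```bash
python3 - <<'E'
from h import *
from scipy.optimize import least_squares
c=dict(np.load('pics/w1.npz'))
f=lambda p:(150+p[0]/4,20+p[1]/4)
H=[f(p) for p in [(114,250),(223,449),(605,361),(623,133),(198,20)]]+[(369/1.55,11/1.55),(430/1.55,26/1.55)]
P=np.array([w(c,h,30)[:2] for h in H])
r=least_squares(lambda x:np.hypot(*(P-x[:2]).T)-x[2],[566,-88,75]); C=r.x[:2]; print(r.x,r.fun.round(1))
print(np.degrees(np.arctan2(*(P-C).T[::-1])).round(1)%360)
k=w(c,f((409,527)),88); print('knob',k, np.hypot(*(k[:2]-C)),np.degrees(np.arctan2(*(k[:2]-C)[::-1]))%360)
g=w(c,(136/1.55,178/1.55),60); a=w(c,(228/1.55,213/1.55),60); print('grip',g,'pivot',a,np.hypot(*(g-a)[:2]))
for q in [(193,75),(565,170),(340,298)]: print(w(c,np.array(q)/1.55,12))
# predicted knob top outline for r 75 at several angles
for an in (172,174,176,178):
    q=[C[0]+75*np.cos(np.radians(an)),C[1]+75*np.sin(np.radians(an)),88]; print(an,((px(c,q)[0]-[150,20])*4).round(1))
E
```

```text
[559.39457027 -87.29176149  75.09871526] [ 0.   0.3 -0.3  0.1 -0.4  0.1  0.3]
[ 82.6 132.5 233.6 282.7  30.4 354.5 320.7]
knob [486.08036331 -85.74040411  88.        ] 73.33061879157846 178.78777973314521
grip [551.03867571  86.24065198  60.        ] pivot [516.44486699  28.5215687   60.        ] 67.29208107896775
[617.40996477  44.53537513  12.        ]
[ 501.60767436 -225.48132315   12.        ]
[427.52843342 -29.69396727  12.        ]
172 [376.1 536.1]
174 [386.1 535.7]
176 [396.1 534.9]
178 [406.1 533.8]
```

```bash
python3 -c "
from h import *
plan((484.4,-85.5,150),-91.5,10,-1)"
```

```text
pos [475.7 -97.2 320.9] F [-3.1 -3.7 -0.5] t 2.85 w 0.998106157641446
rotvec [-0.003 -0.151 -0.003]
-0.12, 1.71, 0.06, -0, -0.015, -0, -1
-0.12, 1.71, 0.06, -0, -0.015, -0, -1
-0.12, 1.71, 0.07, -0, -0.015, -0, -1
-0.12, 1.71, 0.07, -0, -0.015, -0, -1
-0.12, 1.71, 0.07, -0, -0.015, -0, -1
-0.12, 1.71, 0.07, -0, -0.015, -0, -1
-0.12, 1.71, 0.07, -0, -0.015, -0, -1
-0.12, 1.71, 0.08, -0, -0.015, -0, -1
-0.12, 1.71, 0.08, -0, -0.015, -0, -1
-0.12, 1.71, 0.08, -0, -0.015, -0, -1
```

Emit:
step_arm(
  deltas=[-0.13, 1.9, 0.07, -0.0003, -0.018, 0, -1, -0.13, 1.9, 0.07, 0, -0.018, 0, -1, -0.13, 1.9, 0.07, 0, -0.018, 0, -1, -0.13, 1.9, 0.07, 0, -0.018, 0, -1, -0.13, 1.9, 0.07, 0, -0.018, 0, -1, -0.13, 1.9, 0.07, 0, -0.018, 0, -1, -0.13, 1.9, 0.08, 0, -0.018, 0, -1, -0.13, 1.9, 0.08, 0, -0.015, 0, -1, -0.13, 1.9, 0.08, 0, -0.01, 0, -1, 0, 0, 0, 0, 0, 0, -1],
)

```text
time_s: 4.1
position: [484.7, -86.2, 145.4]
ee_rot: [-0.496, 0.492, -0.505, 0.506]
contact_force: [0.4, 0.4, 0.9]
gripper_width: 1.001
```

```bash
python3 -c "
from h import *
snap('wrist','w2'); crop('w2','w2b',0,0,512,384,1.55); plan((484.4,-85.5,76),-91.5,10,-1,)"
```

```text
pos [485.1 -86.4 146.2] F [ 0.2 -0.5  0.4] t 4.15 w 1.00167909152594
rotvec [-0.006  0.003 -0.003]
-0.01, 0.7, -0.01, -0.001, 0, -0, -1
-0.01, 0.7, -0.01, -0.001, 0, -0, -1
-0.01, 0.7, -0.01, -0.001, 0, -0, -1
-0.01, 0.7, -0.01, -0.001, 0, -0, -1
-0.01, 0.7, -0.01, -0.001, 0, -0, -1
-0.01, 0.7, -0.01, -0.001, 0, -0, -1
-0.01, 0.7, -0.01, -0.001, 0, -0, -1
-0.01, 0.7, -0.01, -0.001, 0, -0, -1
-0.01, 0.7, -0.01, -0.001, 0, -0, -1
-0.01, 0.7, -0.01, -0.001, 0, -0, -1
```

View pics/w2b.png

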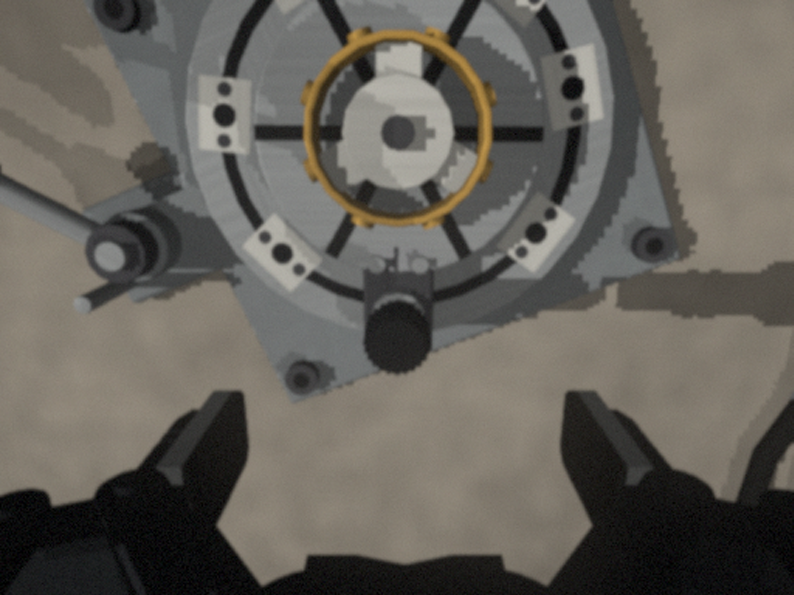

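```bash
python3 - <<'E'
from h import *
from scipy.optimize import least_squares
c=dict(np.load('pics/w2.npz'))
P=np.array([w(c,np.array(h)/1.55,30)[:2] for h in [(224,115),(283,254),(536,233),(572,88)]])
r=least_squares(lambda x:np.hypot(*(P-x).T)-75,[566,-88]); C=r.x; print(C,r.fun.round(1))
print(np.degrees(np.arctan2(*(P-C).T[::-1])).round(1)%360)
k=w(c,np.array((397,338))/1.55,88); print('knob',k, np.hypot(*(k[:2]-C)),np.degrees(np.arctan2(*(k[:2]-C)[::-1]))%360)
for an in (176,178,179,180):
    q=[C[0]+75*np.cos(np.radians(an)),C[1]+75*np.sin(np.radians(an)),88]; print(an,(px(c,q)[0]*1.55).round(1))
E
```

```text
[559.08236688 -85.86237103] [ 0.1 -0.1  0.1 -0.1]
[ 82.7 133.2 234.  283. ]
knob [487.65533455 -83.85796565  88.        ] 71.45515088685549 178.3925716505507
176 [388.4 346.9]
178 [395.6 347.1]
179 [399.2 347.1]
180 [402.7 347. ]
```

Emit:
step_arm(
  deltas=[-0.02, 0.7, 0, 0, 0, 0, -1, -0.02, 0.7, 0, 0, 0, 0, -1, -0.02, 0.7, 0.01, 0, 0, 0, -1, -0.02, 0.7, 0.01, 0, 0, 0, -0.5, -0.02, 0.7, 0.01, 0, 0, 0, -0.2, -0.02, 0.7, 0.01, 0, 0, 0, 0, -0.02, 0.7, 0.01, -0.003, 0, -0.001, 0.2, -0.02, 0.7, 0.01, -0.001, 0, -0.001, 0.2, -0.02, 0.7, 0.01, -0.001, 0, -0.001, 0.2, -0.02, 0.6, 0.01, -0.001, 0, 0, 0.2],
)

```text
time_s: 5.4
position: [487.4, -84.1, 74.2]
ee_rot: [-0.495, 0.494, -0.505, 0.506]
contact_force: [0.1, 0.8, 0.7]
gripper_width: 0.4
```

```bash
python3 -c "
from h import *
snap('wrist','w3'); crop('w3','w3b',130,160,400,384,2.5); plan((486,-84,76),-91.5,1,0.2)"
```

```text
pos [487.1 -83.9  73.6] F [-0.5  0.1 -1.2] t 5.45 w 0.3968516580067078
rotvec [-0.001  0.003 -0.   ]
0.01, -0.24, -0.11, -0.001, 0.003, -0, 0.2
```

View pics/w3b.png

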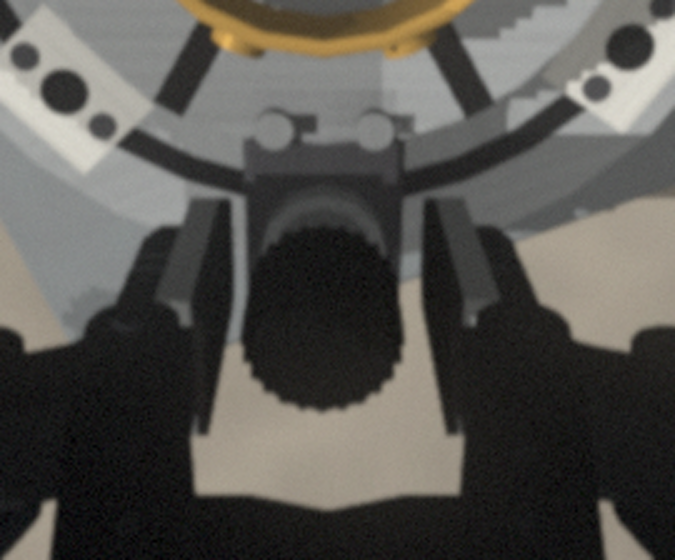

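Emit:
step_arm(
  deltas=[-0.06, -0.2, -0.05, 0, 0, 0, 0.25, 0, 0, 0, 0, 0, 0, 0.3, 0, 0, 0, 0, 0, 0, 0.35, 0, 0, 0, 0, 0, 0, 0.37, 0, 0, 0, 0, 0, 0, 0.38, 0, 0, 0, 0, 0, 0, 0.39, 0, 0, 0, 0, 0, 0, 0.4, 0, 0, 0, 0, 0, 0, 0.4, 0, 0, 0, 0, 0, 0, 0.4, 0, 0, 0, 0, 0, 0, 0.4],
)

```text
time_s: 6.7
position: [486.9, -83.4, 76.2]
ee_rot: [-0.495, 0.494, -0.505, 0.506]
contact_force: [0.2, 0.2, -0.1]
gripper_width: 0.295
```

```bash
python3 -c "
from h import *
snap('wrist','w4'); crop('w4','w4b',130,160,400,384,2.5); plan((486,-84,76),-91.5,1,0.2)"
```

```text
pos [486.9 -83.4  76.2] F [ 0.2 -0.2  0.6] t 6.75 w 0.29789645794028696
rotvec [-0.002  0.003 -0.001]
0.07, 0.02, -0.09, -0.002, 0.003, -0.001, 0.2
```

View pics/w4b.png

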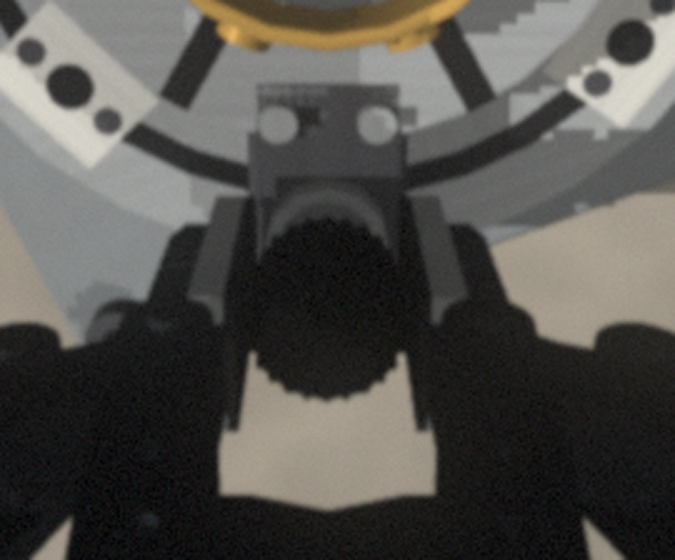

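Emit:
step_arm(
  deltas=[0, 0, 0, 0, 0, 0, 0.41, 0, 0, 0, 0, 0, 0, 0.41, 0, 0, 0, 0, 0, 0, 0.42, 0, 0, 0, 0, 0, 0, 0.42, 0, 0, 0, 0, 0, 0, 0.43, 0, 0, 0, 0, 0, 0, 0.43, 0, 0, 0, 0, 0, 0, 0.43, 0, 0, 0, 0, 0, 0, 0.43, 0, 0, 0, 0, 0, 0, 0.43, 0, 0, 0, 0, 0, 0, 0.43],
)

```text
time_s: 8.0
position: [486.9, -83.4, 76.2]
ee_rot: [-0.495, 0.494, -0.505, 0.506]
contact_force: [-1.0, -0.9, 0.0]
gripper_width: 0.286
```

Emit:
step_arm(
  deltas=[0, 0, 0, 0, 0, 0, 0.5, 0, 0, 0, 0, 0, 0, 0.6, 0, 0, 0, 0, 0, 0, 1, 0, 0, 0, 0, 0, 0, 1, 0, -0.1, 0, 0, 0, 0, 1, 0, -0.1, 0, 0, 0, 0, 1, 0, -0.1, 0, 0, 0, 0, 1, 0, 0, 0, 0, 0, 0, 1, 0, 0, 0, 0, 0, 0, 1, 0, 0, 0, 0, 0, 0, 1],
)

```text
time_s: 9.25
position: [486.8, -83.3, 79.1]
ee_rot: [-0.495, 0.494, -0.505, 0.506]
contact_force: [2.3, -1.2, -7.0]
gripper_width: 0.261
```

```bash
python3 -c "
from h import *
snap('wrist','w5'); crop('w5','w5b',130,160,400,384,2.5); plan((486,-84,76),-91.5,1,0.2)"
```

```text
pos [486.8 -83.3  79.1] F [ 1.4 -0.1 -7.8] t 9.3 w 0.25807388352218924
rotvec [-0.002  0.003 -0.   ]
0.07, 0.31, -0.08, -0.002, 0.003, -0, 0.2
```

View pics/w5b.png

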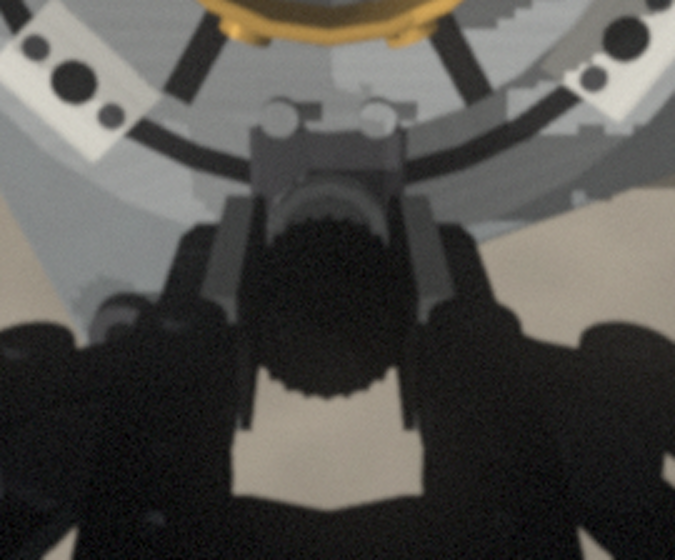

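Emit:
step_arm(
  deltas=[0, -0.12, 0, 0, 0, 0, 1, 0, -0.12, 0, 0, 0, 0, 1, 0, -0.12, 0, 0, 0, 0, 1, 0, -0.12, 0, 0, 0, 0, 1, 0, -0.12, 0, 0, 0, 0, 1, 0, 0, 0, 0, 0, 0, 1, 0, 0, 0, 0, 0, 0, 1, 0, 0, 0, 0, 0, 0, 1, 0, 0, 0, 0, 0, 0, 1, 0, 0, 0, 0, 0, 0, 1],
)

```text
time_s: 10.55
position: [486.8, -83.3, 85.3]
ee_rot: [-0.495, 0.494, -0.505, 0.506]
contact_force: [3.1, -0.6, -10.7]
gripper_width: 0.257
```

```bash
python3 -c "
from h import *
c=snap('side','sd1'); crop('sd1','sd1b',195,165,310,270,6); plan((486,-84,76),-91.5,1,0.2)"
```

```text
pos [486.8 -83.3  85.3] F [  3.4  -1.3 -10.4] t 10.6 w 0.25462760415860114
rotvec [-0.002  0.003 -0.   ]
0.07, 0.93, -0.08, -0.002, 0.003, -0, 0.2
```

View pics/sd1b.png

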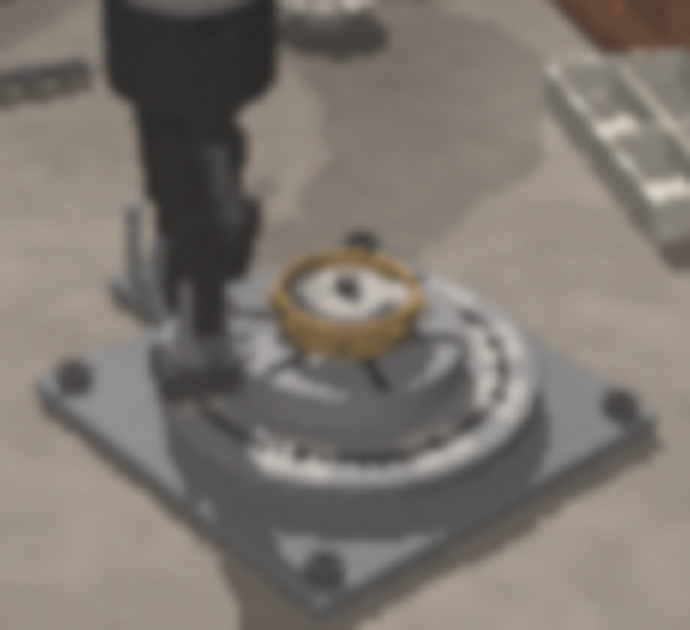

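```bash
cat >> h.py <<'E'
def turn(dth,C=(559.1,-86.3)):
    s=get_state();M=rt(s);p=s["position"];v=np.array([p[0]-C[0],p[1]-C[1],0]);a=np.radians(dth)
    d=R.from_rotvec([0,0,a]).apply(v)-v
    print("pos",p.round(1),"r",np.hypot(*v[:2]).round(2),"ang",(np.degrees(np.arctan2(v[1],v[0]))%360).round(2),"xhead",np.degrees(np.arctan2(M[1,0],M[0,0])).round(2),"F",s["contact_force"].round(1),"Mz",s["moment"].round(2),"w",s["gripper_width"].round(3),"t",s["time_s"])
    print("row cm",(M.T@d/10).round(3),"ry",(-a).round(4), "inward dir F", (s["contact_force"]@(-v/np.linalg.norm(v))).round(1), "tang F",(s["contact_force"]@np.cross([0,0,1],v/np.linalg.norm(v))).round(1))
E
python3 -c "
from h import *
turn(2)"
```

```text
Traceback (most recent call last):
  File "h.py", line 32, in turn
    print("pos",p.round(1),"r",np.hypot(*v[:2]).round(2),"ang",(np.degrees(np.arctan2(v[1],v[0]))%360).round(2),"xhead",np.degrees(np.arctan2(M[1,0],M[0,0])).round(2),"F",s["contact_force"].round(1),"Mz",s["moment"].round(2),"w",s["gripper_width"].round(3),"t",s["time_s"])
                                                                                                                                                                                                                                     ^^^^^^^^^^^^^^^^^^^^^^^^
AttributeError: 'float' object has no attribute 'round'
```

```bash
sed -i 's/s\["gripper_width"\].round(3)/round(s["gripper_width"],3)/; s/(-a).round(4)/round(-a,4)/' h.py
python3 -c "
from h import *
turn(2)"
```

```text
pos [486.8 -83.3  85.3] r 72.38 ang 177.62 xhead -91.3 F [  3.4  -1.3 -10.4] Mz [-0.12 -0.78  0.01] w 0.255 t 10.6
row cm [ 0.253 -0.    -0.   ] ry -0.0349 inward dir F 3.4 tang F 1.2
```

Emit:
step_arm(
  deltas=[0.12, 0, 0, 0, -0.017, 0, 1, 0.12, 0, 0, 0, -0.017, 0, 1, 0.12, 0, 0, 0, -0.017, 0, 1, 0.12, 0, 0, 0, -0.017, 0, 1, 0, 0, 0, 0, 0, 0, 1, 0, 0, 0, 0, 0, 0, 1, 0, 0, 0, 0, 0, 0, 1, 0, 0, 0, 0, 0, 0, 1, 0, 0, 0, 0, 0, 0, 1, 0, 0, 0, 0, 0, 0, 1],
)

```text
time_s: 11.85
position: [486.8, -88.4, 85.3]
ee_rot: [0.513, -0.512, 0.487, -0.488]
contact_force: [4.5, -0.3, -10.8]
gripper_width: 0.259
```

```bash
python3 -c "
from h import *
turn(3)"
```

```text
pos [486.8 -88.4  85.3] r 72.3 ang 181.66 xhead -87.13 F [  4.5  -0.3 -10.8] Mz [-0.11 -0.76 -0.07] w 0.259 t 11.85
row cm [0.379 0.    0.002] ry -0.0524 inward dir F 4.5 tang F 0.5
```

Emit:
step_arm(
  deltas=[0.38, 0, 0.004, 0, -0.0524, 0, 1, 0.38, 0, 0.004, 0, -0.0524, 0, 1, 0.38, 0, 0.004, 0, -0.0524, 0, 1, 0.38, 0, 0.004, 0, -0.0524, 0, 1, 0.38, 0, 0.004, 0, -0.0524, 0, 1, 0.38, 0, 0.004, 0, -0.0524, 0, 1, 0.38, 0, 0.004, 0, -0.0524, 0, 1, 0.38, 0, 0.004, 0, -0.0524, 0, 1, 0.38, 0, 0.004, 0, -0.0524, 0, 1, 0, 0, 0, 0, 0, 0, 1],
)

```text
time_s: 13.1
position: [496.5, -121.8, 85.2]
ee_rot: [0.615, -0.614, 0.349, -0.351]
contact_force: [4.1, -0.6, -10.7]
gripper_width: 0.261
```

```bash
python3 -c "
from h import *
turn(3)"
```

```text
pos [ 496.5 -121.8   85.2] r 72.0 ang 209.55 xhead -59.34 F [  4.1  -0.6 -10.7] Mz [-0.19 -0.98 -0.1 ] w 0.261 t 13.1
row cm [0.377 0.    0.003] ry -0.0524 inward dir F 3.3 tang F 2.6
```

Emit:
step_arm(
  deltas=[0.38, 0, 0.004, 0, -0.0524, 0, 1, 0.38, 0, 0.004, 0, -0.0524, 0, 1, 0.38, 0, 0.004, 0, -0.0524, 0, 1, 0.38, 0, 0.004, 0, -0.0524, 0, 1, 0.38, 0, 0.004, 0, -0.0524, 0, 1, 0.25, 0, 0.002, 0, -0.035, 0, 1, 0, 0, 0, 0, 0, 0, 1, 0, 0, 0, 0, 0, 0, 1, 0, 0, 0, 0, 0, 0, 1, 0, 0, 0, 0, 0, 0, 1],
)

```text
time_s: 14.35
position: [509.5, -138.4, 84.8]
ee_rot: [0.659, -0.659, 0.256, -0.257]
contact_force: [3.9, -1.9, -11.3]
gripper_width: 0.256
```

```bash
python3 -c "
from h import *
turn(3)
snap('wrist','w6'); crop('w6','w6b',0,0,512,384,1.55)"
```

```text
pos [ 509.5 -138.4   84.8] r 71.93 ang 226.43 xhead -42.47 F [  3.9  -1.9 -11.3] Mz [-0.36 -0.98 -0.24] w 0.256 t 14.35
row cm [0.377 0.    0.003] ry -0.0524 inward dir F 1.3 tang F 4.2
```

View pics/w6b.png

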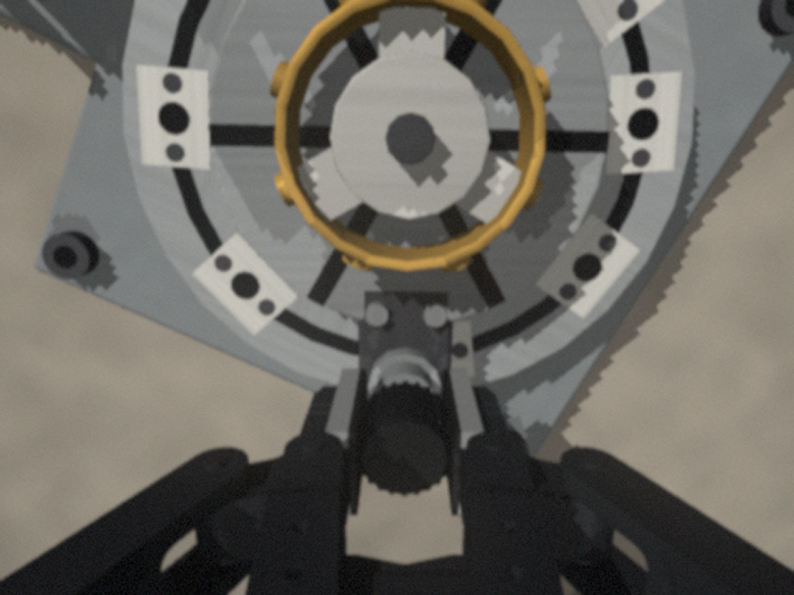

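```bash
python3 - <<'E'
from h import *
from scipy.optimize import least_squares
c=dict(np.load('pics/w6.npz'))
W=lambda p,z=30:w(c,np.array(p)/1.55,z)[:2]
P=np.array([W(h) for h in [(174,118),(245,285),(588,267),(643,123)]])
r=least_squares(lambda x:np.hypot(*(P-x).T)-75,[559,-86]); C=r.x; print(C,r.fun.round(1))
A=lambda q:np.round(np.degrees(np.arctan2(*(q-C).T[::-1]))%360,1)
print(A(P),'bolt',A(W((460,350))),np.hypot(*(W((460,350))-C)))
print('lugscrews',A(W((376,316),54)),A(W((436,316),54)),A(W((406,316),54)),'lug edges',A(W((364,294),52)),A(W((448,294),52)),'knob',A(W((405,440),97)))
print('centre stage hole',W((410,138),66))
for an in (226,227,228,229): print(an,[(px(c,[C[0]+rr*np.cos(np.radians(an)),C[1]+rr*np.sin(np.radians(an)),z])[0]*1.55).round(0) for rr,z in ((58,53),(75,97))])
c2=dict(np.load('pics/w2.npz'));C2=np.array([559.08,-85.86])
for q in [(536,233),(551,213),(521,252),(283,254)]: 
  v=w(c2,np.array(q)/1.55,30)[:2]-C2; print(np.degrees(np.arctan2(v[1],v[0]))%360)
E
```

```text
[559.35378927 -86.08955806] [ 0.1 -0.   0.1 -0. ]
[132.6 178.1 283.1 321.2] bolt 241.8 75.53592762549982
lugscrews 216.4 236.5 226.4 lug edges 210.6 242.1 knob 226.3
centre stage hole [559.50801468 -85.76398345]
226 [array([404., 333.]), array([403., 462.])]
227 [array([408., 333.]), array([408., 462.])]
228 [array([411., 333.]), array([414., 462.])]
229 [array([414., 333.]), array([419., 462.])]
233.97307475179275
242.22212459723056
225.8201493744268
133.22232853168705
```

Emit:
step_arm(
  deltas=[0.19, 0, 0.002, 0, -0.026, 0, 1, 0.19, 0, 0.002, 0, -0.026, 0, 1, 0.19, 0, 0.002, 0, -0.026, 0, 1, 0, 0, 0, 0, 0, 0, 1, 0, 0.05, 0, 0, 0, 0, 1, 0, 0.05, 0, 0, 0, 0, 1, 0, 0.02, 0, 0, 0, 0, 1, 0, 0, 0, 0, 0, 0, 1, 0, 0, 0, 0, 0, 0, 1, 0, 0, 0, 0, 0, 0, 1],
)

```text
time_s: 15.65
position: [514.1, -142.4, 83.9]
ee_rot: [0.669, -0.669, 0.228, -0.229]
contact_force: [3.1, -1.3, -6.3]
gripper_width: 0.256
```

```bash
python3 -c "
from h import *
turn(1)"
```

```text
pos [ 514.1 -142.4   83.9] r 71.89 ang 231.25 xhead -37.71 F [ 3.1 -1.3 -6.3] Mz [-0.18 -0.58 -0.27] w 0.256 t 15.65
row cm [ 0.125  0.    -0.001] ry -0.0175 inward dir F 1.0 tang F 3.2
```

Emit:
step_arm(
  deltas=[0, 0.02, 0, 0, 0, 0, 0.5, 0, 0, 0, 0, 0, 0, 0.42, 0, 0, 0, 0, 0, 0, 0.4, 0, 0, 0, 0, 0, 0, 0.38, 0, 0, 0, 0, 0, 0, 0.36, 0, 0, 0, 0, 0, 0, 0.36, 0, 0, 0, 0, 0, 0, 0.36, 0, 0, 0, 0, 0, 0, 0.36, 0, 0, 0, 0, 0, 0, 0.36, 0, 0, 0, 0, 0, 0, 0.36],
)

```text
time_s: 16.9
position: [514.0, -142.2, 84.1]
ee_rot: [0.67, -0.669, 0.228, -0.229]
contact_force: [-0.4, 0.3, -0.1]
gripper_width: 0.323
```

```bash
python3 -c "
from h import *
turn(1)
snap('wrist','w7'); crop('w7','w7b',130,160,400,384,2.5)"
```

```text
pos [ 514.  -142.2   84.1] r 71.81 ang 231.1 xhead -37.66 F [-0.4  0.3 -0.1] Mz [ 0.03 -0.01  0.01] w 0.323 t 16.9
row cm [ 0.125  0.    -0.002] ry -0.0175 inward dir F 0.0 tang F -0.5
```

View pics/w7b.png

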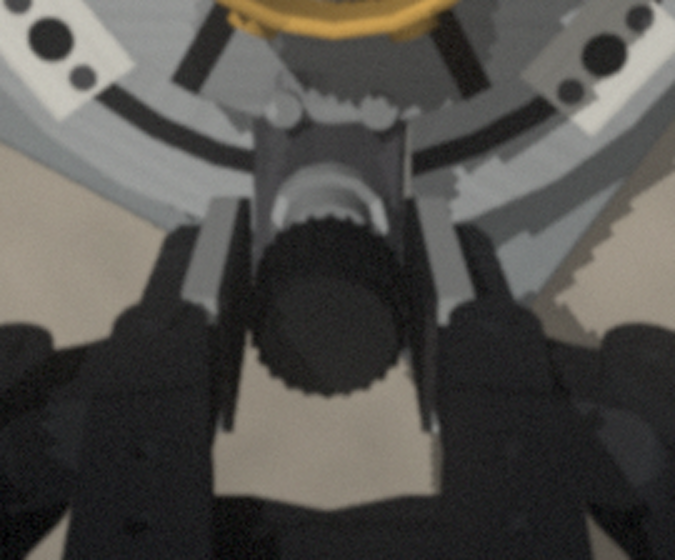

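Emit:
step_arm(
  deltas=[0.04, 0, 0, 0, -0.003, 0, 0.36, 0.04, 0, 0, 0, -0.003, 0, 0.36, 0.04, 0, 0, 0, -0.003, 0, 0.36, 0.04, 0, 0, 0, -0.003, 0, 0.36, 0.03, 0, 0, 0, -0.003, 0, 0.36, 0.03, 0, 0, 0, -0.003, 0, 0.36, 0.03, 0, 0, 0, -0.003, 0, 0.36, 0.03, 0, 0, 0, -0.003, 0, 0.36, 0.02, 0, 0, 0, 0, 0, 0.36, 0.02, 0, 0, 0, 0, 0, 0.36],
)

```text
time_s: 18.2
position: [516.0, -143.5, 83.9]
ee_rot: [0.673, -0.672, 0.22, -0.219]
contact_force: [-3.2, 2.2, 2.3]
gripper_width: 0.323
```

```bash
python3 -c "
from h import *
turn(1)
snap('wrist','w8'); crop('w8','w8b',130,160,400,384,2.5)"
```

```text
pos [ 516.  -143.5   83.9] r 71.66 ang 232.98 xhead -36.16 F [-3.2  2.2  2.3] Mz [0.5  0.7  0.04] w 0.323 t 18.2
row cm [ 0.125 -0.    -0.001] ry -0.0175 inward dir F -0.2 tang F -3.9
```

View pics/w8b.png

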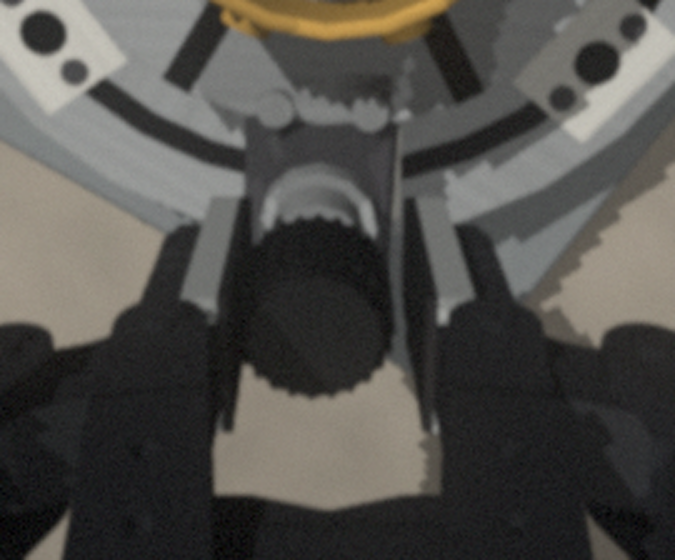

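Emit:
step_arm(
  deltas=[0.025, 0, 0, 0, -0.002, 0, 0.36, 0.025, 0, 0, 0, -0.002, 0, 0.36, 0.025, 0, 0, 0, -0.002, 0, 0.36, 0.025, 0, 0, 0, -0.002, 0, 0.36, 0.02, 0, 0, 0, 0, 0, 0.36, 0.02, 0, 0, 0, 0, 0, 0.36, 0.02, 0, 0, 0, 0, 0, 0.36, 0.02, 0, 0, 0, 0, 0, 0.36, 0, 0, 0, 0, 0, 0, 0.36, 0, 0, 0, 0, 0, 0, 0.36],
)

```text
time_s: 19.5
position: [516.1, -143.6, 83.7]
ee_rot: [0.674, -0.672, 0.218, -0.215]
contact_force: [-3.4, 4.1, 2.0]
gripper_width: 0.321
```

```bash
python3 -c "
from h import *
turn(1)
snap('wrist','w9'); crop('w9','w9b',130,160,400,384,2.5)"
```

```text
pos [ 516.1 -143.6   83.7] r 71.61 ang 233.09 xhead -35.61 F [-3.4  4.1  2. ] Mz [ 0.53  0.79 -0.01] w 0.321 t 19.5
row cm [ 0.125 -0.001 -0.002] ry -0.0175 inward dir F 1.3 tang F -5.2
```

View pics/w9b.png

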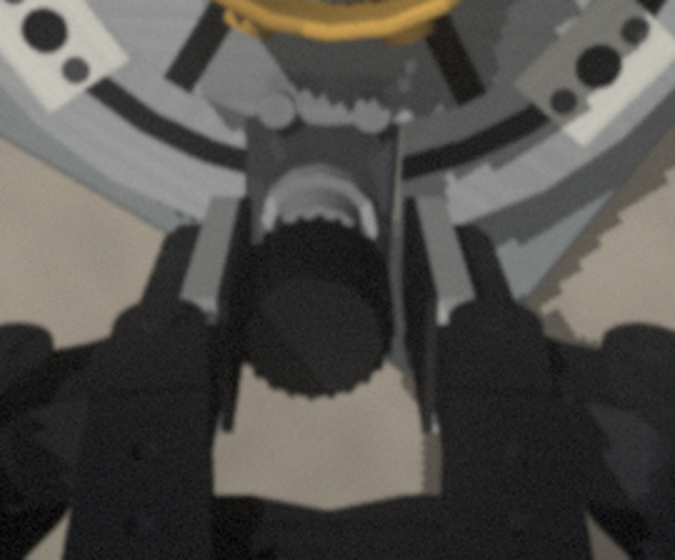

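Emit:
step_arm(
  deltas=[0.04, 0, 0, 0, 0, 0, 0.36, 0.045, 0, 0, 0, 0, 0, 0.36, 0.045, 0, 0, 0, 0, 0, 0.36, 0.045, 0, 0, 0, 0, 0, 0.36, 0.045, 0, 0, 0, 0, 0, 0.36, 0, 0, 0, 0, 0, 0, 0.36, 0, 0, 0, 0, 0, 0, 0.36, 0, 0, 0, 0, 0, 0, 0.36, 0, 0, 0, 0, 0, 0, 0.36, 0, 0, 0, 0, 0, 0, 0.36],
)

```text
time_s: 20.8
position: [516.2, -143.6, 83.4]
ee_rot: [0.675, -0.672, 0.219, -0.213]
contact_force: [-3.8, 3.0, 4.1]
gripper_width: 0.324
```

```bash
python3 -c "
from h import *
turn(1)
snap('wrist','w10'); crop('w10','w10b',130,160,400,384,2.5)"
```

```text
pos [ 516.2 -143.6   83.4] r 71.59 ang 233.21 xhead -35.58 F [-3.8  3.   4.1] Mz [0.63 0.85 0.03] w 0.324 t 20.8
row cm [ 0.125 -0.001 -0.002] ry -0.0175 inward dir F 0.1 tang F -4.8
```

View pics/w10b.png

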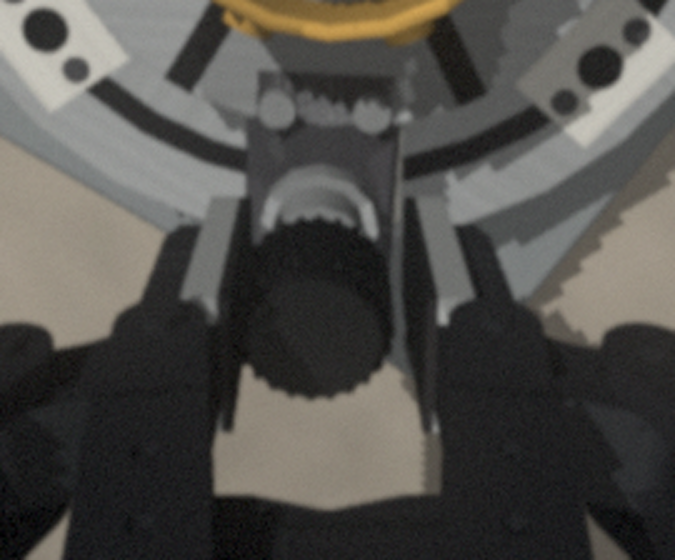

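```bash
python3 -c "
from h import *
plan((516.2,-143.6,84),-35.6,1,.36,3)"
```

```text
pos [ 516.2 -143.6   83.4] F [-3.9  3.1  3.7] t 20.85 w 0.32049570044714787
rotvec [-0.    0.   -0.01]
-0.003, -0.064, 0.001, -0, 0, -0.01, 0.36
```

Emit:
step_arm(
  deltas=[0, -0.06, 0, 0, 0, -0.01, 0.36, 0, 0, 0, 0, 0, 0, 0.36, 0.03, 0, 0, 0, 0, 0, 0.36, 0.04, 0, 0, 0, 0, 0, 0.36, 0.04, 0, 0, 0, 0, 0, 0.36, 0.05, 0, 0, 0, 0, 0, 0.36, 0.05, 0, 0, 0, 0, 0, 0.36, 0.05, 0, 0, 0, 0, 0, 0.36, 0.06, 0, 0, 0, 0, 0, 0.36, 0.06, 0, 0, 0, 0, 0, 0.36],
)

```text
time_s: 22.1
position: [516.5, -143.9, 83.2]
ee_rot: [0.674, -0.673, 0.218, -0.213]
contact_force: [-8.2, 5.5, 6.1]
gripper_width: 0.32
```

```bash
python3 -c "
from h import *
turn(1)
snap('wrist','w11'); crop('w11','w11b',130,160,400,384,2.5)"
```

```text
pos [ 516.5 -143.9   83.2] r 71.58 ang 233.52 xhead -35.52 F [-8.2  5.5  6.1] Mz [1.08 1.5  0.01] w 0.32 t 22.1
row cm [ 0.125 -0.001 -0.001] ry -0.0175 inward dir F -0.4 tang F -9.8
```

View pics/w11b.png

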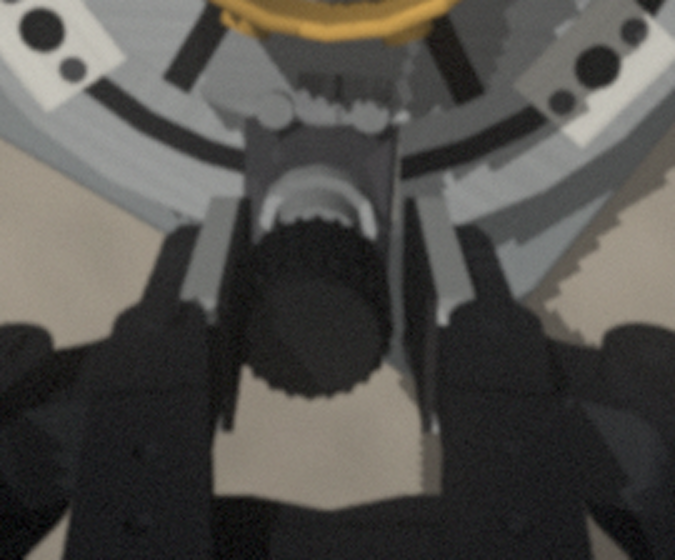

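Emit:
step_arm(
  deltas=[-0.06, -0.04, 0, 0, 0, -0.005, 0.36, -0.06, -0.03, 0, 0, 0, 0, 0.36, -0.03, 0, 0, 0, 0, 0, 0.36, 0, 0, 0, 0, 0, 0, 0.36, 0, 0, 0, 0, 0, 0, 0.36, 0, 0, 0, 0, 0, 0, 0.36, 0, 0, 0, 0, 0, 0, 0.36, 0, 0, 0, 0, 0, 0, 0.36, 0, 0, 0, 0, 0, 0, 0.36, 0, 0, 0, 0, 0, 0, 0.36],
)

```text
time_s: 23.4
position: [515.9, -143.4, 84.0]
ee_rot: [-0.673, 0.673, -0.216, 0.215]
contact_force: [-1.5, 1.5, 0.1]
gripper_width: 0.32
```

```bash
python3 -c "
from h import *
turn(1)
snap('wrist','w12'); crop('w12','w12b',0,0,512,384,1.55)
snap('side','sd2'); crop('sd2','sd2b',195,175,310,270,6)"
```

```text
pos [ 515.9 -143.4   84. ] r 71.62 ang 232.9 xhead -35.53 F [-1.5  1.5  0.1] Mz [0.35 0.31 0.02] w 0.32 t 23.4
row cm [ 0.125 -0.    -0.002] ry -0.0175 inward dir F 0.3 tang F -2.1
```

View pics/w12b.png

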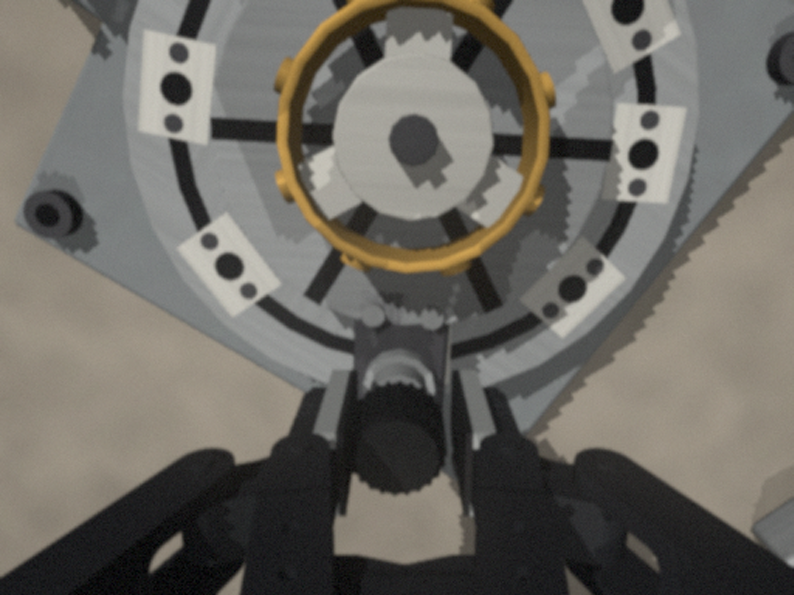

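View pics/sd2b.png

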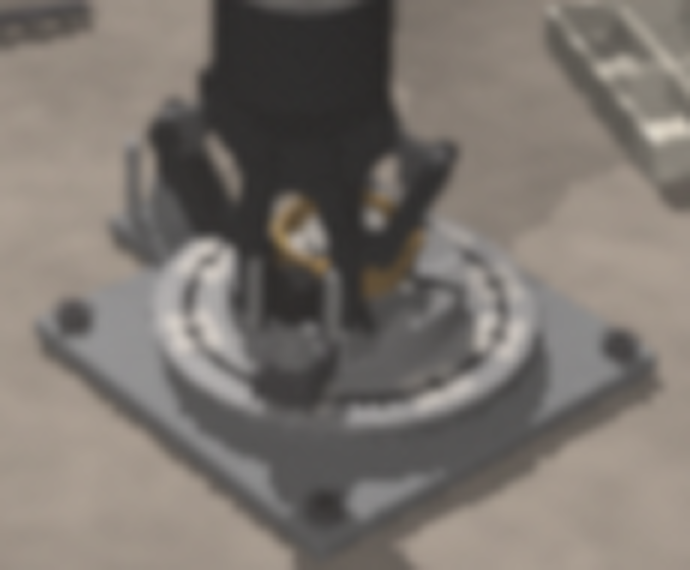

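```bash
python3 - <<'E'
from h import *
from scipy.optimize import least_squares
c=dict(np.load('pics/w12.npz'))
W=lambda p,z=30:w(c,np.array(p)/1.55,z)[:2]
P=np.array([W(h) for h in [(176,88),(229,266),(572,289),(643,154)]])
r=least_squares(lambda x:np.hypot(*(P-x).T)-75,[559,-86]); C=r.x; print(C,r.fun.round(1))
A=lambda q:np.round(np.degrees(np.arctan2(*(q-C).T[::-1]))%360,1)
print(A(P))
print('lugscrews',A(W((403,317),54)),'lug edges',A(W((353,323),52)),A(W((450,323),52)),'knob',A(W((397,445),95)))
for an in (230,231,232,233,234): print(an,[(px(c,[C[0]+rr*np.cos(np.radians(an)),C[1]+rr*np.sin(np.radians(an)),z])[0]*1.55).round(0) for rr,z in ((58,53),(75,95),(75,88))])
E
for i in 6 12; do python3 -c "
from h import *
crop('w$i','w${i}z',210,180,320,250,7)"; done
```

```text
[559.35162883 -85.96377818] [ 0.1 -0.   0.   0. ]
[132.6 178.2 282.8 321. ]
lugscrews 231.6 lug edges 216.0 246.8 knob 231.2
230 [array([397., 334.]), array([390., 460.]), array([390., 444.])]
231 [array([400., 334.]), array([395., 460.]), array([395., 444.])]
232 [array([403., 334.]), array([400., 460.]), array([401., 444.])]
233 [array([407., 334.]), array([406., 460.]), array([406., 445.])]
234 [array([410., 334.]), array([411., 460.]), array([411., 445.])]
```

View pics/w12z.png

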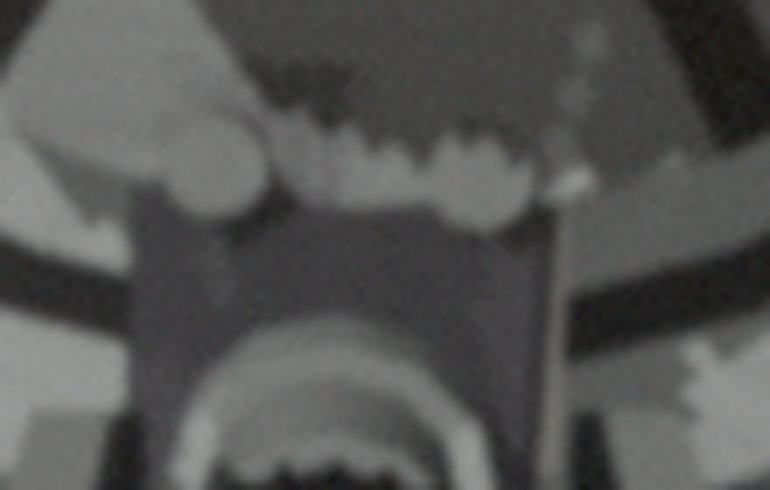

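View pics/w6z.png

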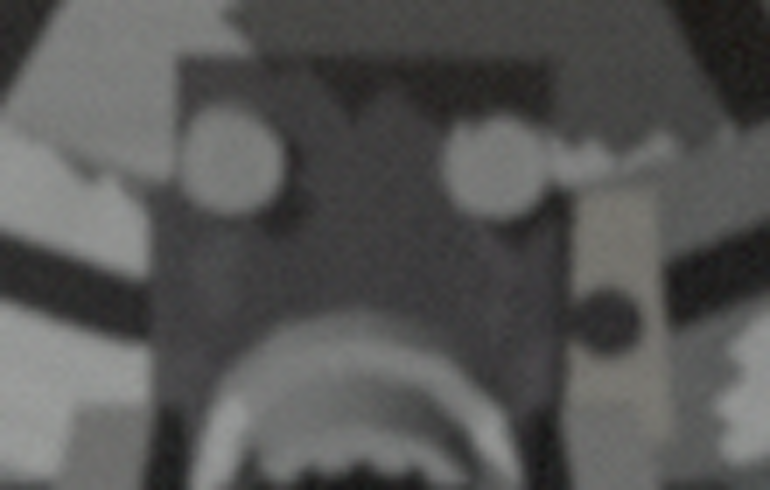

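Emit:
step_arm(
  deltas=[-0.08, 0, 0, 0, 0, 0, 0.36, -0.08, 0, 0, 0, 0, 0, 0.36, 0, 0, 0, 0, 0, 0, 0.38, 0, 0, 0, 0, 0, 0, 0.4, 0, 0, 0, 0, 0, 0, 0.41, 0, 0, 0, 0, 0, 0, 0.42, 0, 0, 0, 0, 0, 0, 0.43, 0, 0, 0, 0, 0, 0, 0.43, 0, 0, 0, 0, 0, 0, 0.43, 0, 0, 0, 0, 0, 0, 0.43],
)

```text
time_s: 24.75
position: [514.6, -142.6, 84.2]
ee_rot: [-0.673, 0.673, -0.216, 0.216]
contact_force: [-2.3, 1.9, 1.4]
gripper_width: 0.285
```

```bash
python3 -c "
from h import *
turn(1)
snap('wrist','w13'); crop('w13','w13b',130,160,400,384,2.5)"
```

```text
pos [ 514.6 -142.6   84.2] r 71.81 ang 231.66 xhead -35.54 F [-2.3  1.9  1.4] Mz [ 0.32  0.42 -0.06] w 0.285 t 24.75
row cm [ 0.125 -0.    -0.005] ry -0.0175 inward dir F 0.0 tang F -3.0
```

View pics/w13b.png

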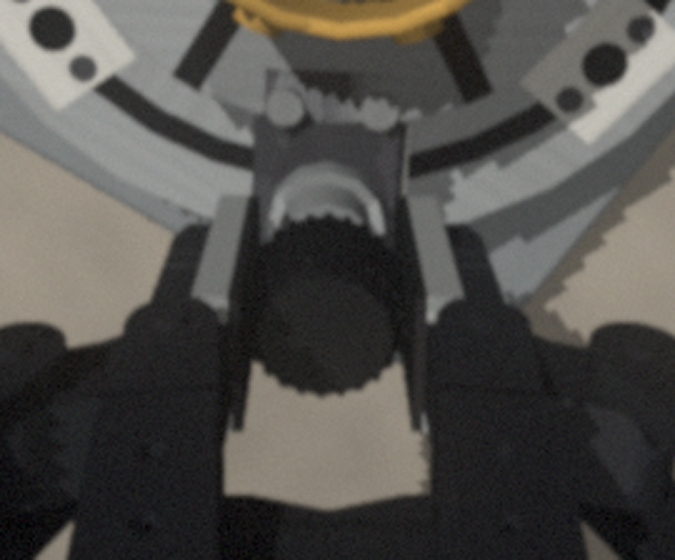

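Emit:
step_arm(
  deltas=[-0.03, 0, 0, 0, 0, 0, 0.44, 0, 0, 0, 0, 0, 0, 0.5, 0, 0, 0, 0, 0, 0, 1, 0, 0, 0, 0, 0, 0, 1, 0, -0.05, 0, 0, 0, 0, 1, 0, -0.05, 0, 0, 0, 0, 1, 0, -0.05, 0, 0, 0, 0, 1, 0, 0, 0, 0, 0, 0, 1, 0, 0, 0, 0, 0, 0, 1, 0, 0, 0, 0, 0, 0, 1],
)

```text
time_s: 26.05
position: [514.2, -142.4, 85.0]
ee_rot: [-0.673, 0.674, -0.216, 0.215]
contact_force: [0.5, 0.3, -5.9]
gripper_width: 0.257
```

```bash
python3 -c "
from h import *
turn(.5)"
```

```text
pos [ 514.2 -142.4   85. ] r 71.85 ang 231.35 xhead -35.54 F [ 0.5  0.3 -5.9] Mz [ 0.19 -0.14 -0.  ] w 0.257 t 26.05
row cm [ 0.063 -0.    -0.003] ry -0.0087 inward dir F 0.6 tang F 0.1
```

Emit:
step_arm(
  deltas=[0, -0.07, 0, 0, 0, 0, 1, 0, -0.07, 0, 0, 0, 0, 1, 0, -0.05, 0, 0, 0, 0, 1, 0, 0, 0, 0, 0, 0, 1, 0, 0, 0, 0, 0, 0, 1, 0.06, 0, 0, 0, -0.0087, 0, 1, 0.06, 0, 0, 0, -0.0087, 0, 1, 0, 0, 0, 0, 0, 0, 1, 0, 0, 0, 0, 0, 0, 1, 0, 0, 0, 0, 0, 0, 1],
)

```text
time_s: 27.3
position: [515.0, -143.0, 86.5]
ee_rot: [-0.675, 0.676, -0.21, 0.209]
contact_force: [0.8, 0.7, -10.6]
gripper_width: 0.259
```

```bash
python3 -c "
from h import *
turn(.5)"
```

```text
pos [ 515.  -143.    86.5] r 71.86 ang 232.1 xhead -34.47 F [  0.8   0.7 -10.6] Mz [ 0.15 -0.4  -0.14] w 0.259 t 27.3
row cm [ 0.063 -0.    -0.003] ry -0.0087 inward dir F 1.1 tang F 0.2
```

Emit:
step_arm(
  deltas=[0.06, 0, 0, 0, -0.0087, 0, 1, 0.06, 0, 0, 0, -0.0087, 0, 1, 0.04, 0, 0, 0, -0.005, 0, 1, 0, 0, 0, 0, 0, 0, 1, 0, 0, 0, 0, 0, 0, 1, 0, 0.06, 0, 0, 0, 0, 1, 0, 0.06, 0, 0, 0, 0, 1, 0, 0.05, 0, 0, 0, 0, 1, 0, 0, 0, 0, 0, 0, 1, 0, 0, 0, 0, 0, 0, 1],
)

```text
time_s: 28.55
position: [516.3, -144.1, 84.7]
ee_rot: [-0.677, 0.678, -0.202, 0.201]
contact_force: [1.8, 0.3, -8.9]
gripper_width: 0.258
```

```bash
python3 -c "
from h import *
turn(.5)
snap('wrist','w14'); crop('w14','w14b',0,0,512,384,1.55)"
```

```text
pos [ 516.3 -144.1   84.7] r 71.89 ang 233.47 xhead -33.11 F [ 1.8  0.3 -8.9] Mz [ 0.07 -0.31 -0.15] w 0.258 t 28.55
row cm [ 0.063 -0.    -0.003] ry -0.0087 inward dir F 1.3 tang F 1.3
```

View pics/w14b.png

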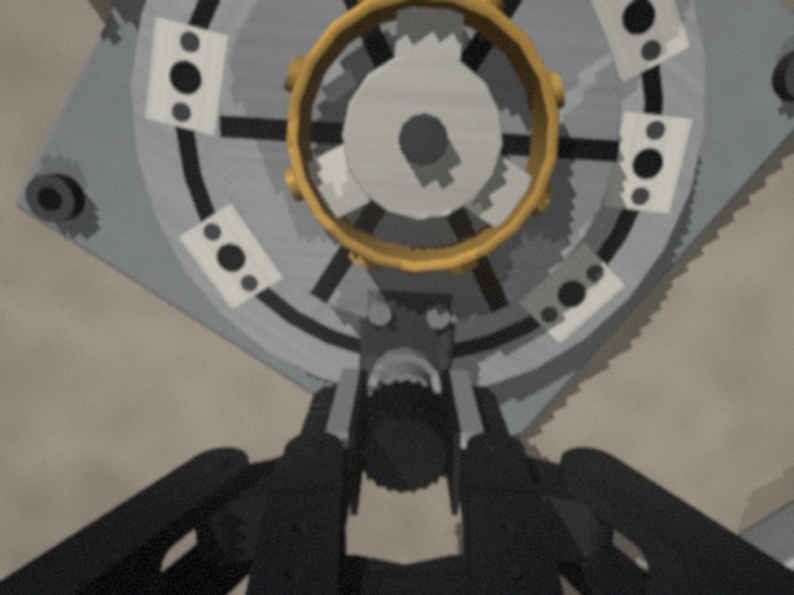

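Emit:
step_arm(
  deltas=[0, 0.04, 0, 0, 0, 0, 1, 0, 0.04, 0, 0, 0, 0, 1, 0, 0, 0, 0, 0, 0, 1, 0, 0, 0, 0, 0, 0, 1, 0, 0, 0, 0, 0, 0, 1, 0, 0, 0, 0, 0, 0, 1, 0, 0, 0, 0, 0, 0, 1, 0, 0, 0, 0, 0, 0, 1, 0, 0, 0, 0, 0, 0, 1, 0, 0, 0, 0, 0, 0, 1],
)

```text
time_s: 29.85
position: [516.4, -144.1, 84.0]
ee_rot: [-0.677, 0.678, -0.202, 0.201]
contact_force: [1.2, 0.4, -9.8]
gripper_width: 0.256
```

```bash
python3 - <<'E'
from h import *
turn(.5)
from scipy.optimize import least_squares
c=dict(np.load('pics/w14.npz'))
W=lambda p,z=30:w(c,np.array(p)/1.55,z)[:2]
P=np.array([W(h) for h in [(186,77),(231,258),(572,293),(648,163),(639,16)]])
r=least_squares(lambda x:np.hypot(*(P-x).T)-75,[559,-86]); C=r.x; print(C,r.fun.round(1))
A=lambda q:np.round(np.degrees(np.arctan2(*(q-C).T[::-1]))%360,1)
print(A(P))
print('lugscrews',A(W((409.5,316.5),54)),'knob',A(W((405,442),95)))
E
```

```text
pos [ 516.4 -144.1   84. ] r 71.88 ang 233.51 xhead -33.11 F [ 1.2  0.4 -9.8] Mz [ 0.12 -0.27 -0.15] w 0.256 t 29.85
row cm [ 0.063 -0.    -0.003] ry -0.0087 inward dir F 1.0 tang F 0.7
[559.55028194 -85.87979429] [-0.   0.2 -0.1  0.1  0.1]
[132.8 178.4 283.  320.9 355. ]
lugscrews 233.5 knob 233.2
```

Emit:
step_arm(
  deltas=[0, 0.05, 0, 0, 0, 0, 1, 0, 0.05, 0, 0, 0, 0, 1, 0, 0.05, 0, 0, 0, 0, 1, 0, 0.05, 0, 0, 0, 0, 1, 0, 0, 0, 0, 0, 0, 1, 0, 0, 0, 0, 0, 0, 1, 0, 0, 0, 0, 0, 0, 1, 0, 0, 0, 0, 0, 0, 1, 0, 0, 0, 0, 0, 0, 1, 0, 0, 0, 0, 0, 0, 1],
)

```text
time_s: 31.1
position: [516.4, -144.1, 82.0]
ee_rot: [-0.678, 0.678, -0.202, 0.201]
contact_force: [1.1, 0.8, -9.0]
gripper_width: 0.258
```

```bash
python3 - <<'E'
from h import *
turn(.5)
E
```

```text
pos [ 516.4 -144.1   82. ] r 71.86 ang 233.57 xhead -33.11 F [ 1.1  0.8 -9. ] Mz [ 0.11 -0.24 -0.11] w 0.258 t 31.1
row cm [ 0.063 -0.    -0.003] ry -0.0087 inward dir F 1.3 tang F 0.4
```

Emit:
step_arm(
  deltas=[0, 0.08, 0, 0, 0, 0, 1, 0, 0.08, 0, 0, 0, 0, 1, 0, 0.08, 0, 0, 0, 0, 1, 0, 0.08, 0, 0, 0, 0, 1, 0, 0.08, 0, 0, 0, 0, 1, 0, 0, 0, 0, 0, 0, 1, 0, 0, 0, 0, 0, 0, 0.5, 0, 0, 0, 0, 0, 0, 0.4, 0, 0, 0, 0, 0, 0, 0.2, 0, 0, 0, 0, 0, 0, 0.2],
)

```text
time_s: 32.35
position: [517.3, -144.6, 78.7]
ee_rot: [-0.678, 0.678, -0.201, 0.202]
contact_force: [-0.1, -0.6, -0.8]
gripper_width: 0.402
```

```bash
python3 - <<'E'
from h import *
turn(.5)
snap('wrist','w15'); crop('w15','w15b',0,0,512,384,1.55)
E
```

```text
pos [ 517.3 -144.6   78.7] r 71.73 ang 234.37 xhead -33.11 F [-0.1 -0.6 -0.8] Mz [-0.01 -0.06 -0.01] w 0.402 t 32.35
row cm [ 0.063  0.    -0.002] ry -0.0087 inward dir F -0.5 tang F 0.3
```

View pics/w15b.png

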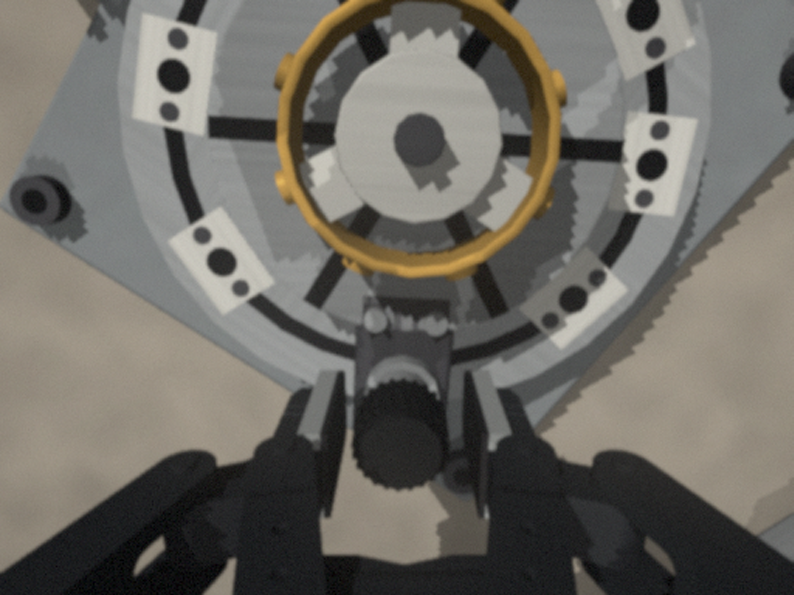

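Emit:
step_arm(
  deltas=[-0.05, 0, 0, 0, 0, 0, -0.3, 0, 0, 0, 0, 0, 0, -0.6, 0, -0.5, 0, 0, 0, 0, -0.8, 0, -1.5, 0, 0, 0, 0, -0.8, 0, -2, 0, 0, 0, 0, -0.8, 0, -2, 0, 0, 0, 0, -0.8, 0, -2, 0, 0, 0, 0, -0.8, 0, -2, 0, 0, 0, 0, -0.8, 0, -1, 0, 0, 0, 0, -0.8, 0, 0, 0, 0, 0, 0, -0.8],
)

```text
time_s: 33.65
position: [517.1, -144.7, 198.1]
ee_rot: [-0.678, 0.678, -0.2, 0.203]
contact_force: [0.7, -0.1, -0.7]
gripper_width: 0.898
```

```bash
python3 - <<'E'
from h import *
turn(.5)
snap('wrist','w16'); crop('w16','w16b',0,0,512,384,1.55)
snap('side','sd3'); crop('sd3','sd3b',195,175,310,270,6)
E
```

```text
pos [ 517.1 -144.7  198.1] r 71.88 ang 234.28 xhead -33.15 F [ 0.7 -0.1 -0.7] Mz [ 0.02 -0.01  0.  ] w 0.898 t 33.65
row cm [ 0.063  0.    -0.003] ry -0.0087 inward dir F 0.4 tang F 0.6
```

View pics/w16b.png

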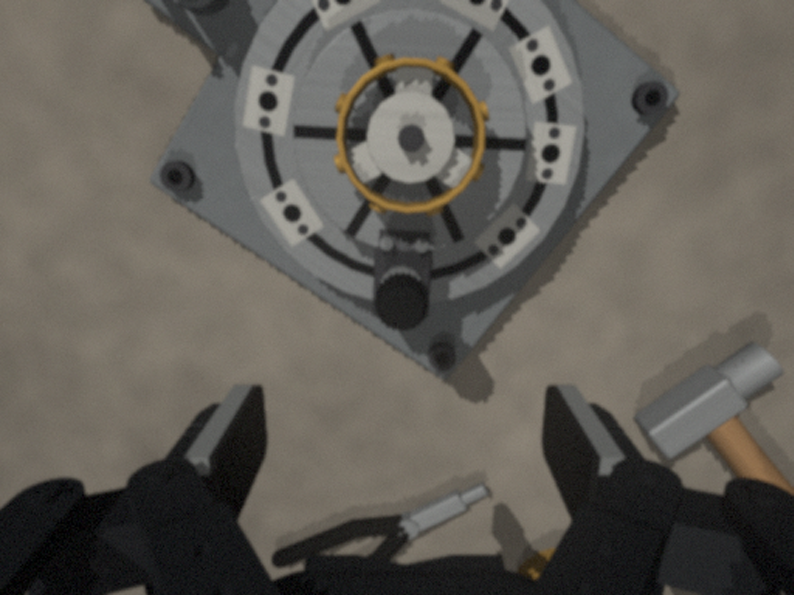

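View pics/sd3b.png

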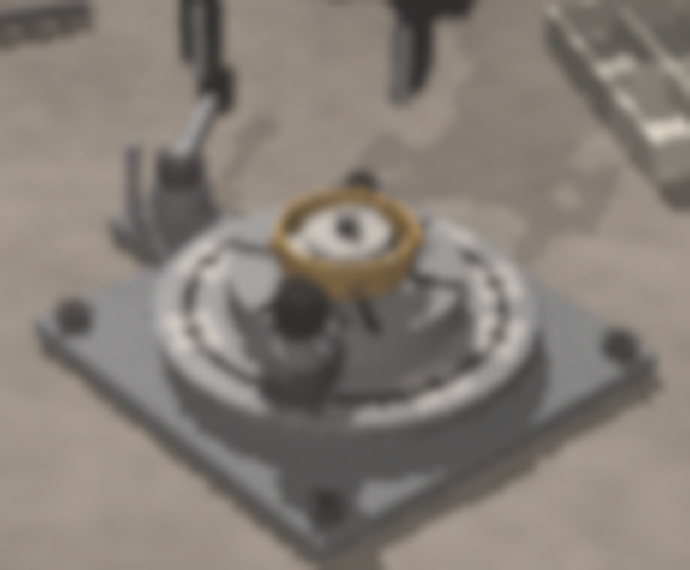

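```bash
python3 - <<'E'
from h import *
for f,k,o in (('sd3',6,(195,175)),('w16',1.55,(0,0))):
    c=dict(np.load(f'pics/{f}.npz'))
    for z in (68,78,88,95.5): print(f,z,((px(c,[515,-146.4,z])[0]-o)*k).round(0))
c=dict(np.load('pics/s2.npz'))
for z in (68,78,88): print('start',z,((px(c,[484.4,-84.1,z])[0]-(195,175))*6).round(0))
crop('sd3','sd3z',235,205,260,250,14)
crop('s2','s2z',215,195,240,240,14)
a=np.hstack([cv2.imread('pics/sd3z.png'),cv2.imread('pics/s2z.png')]);cv2.imwrite('pics/cmp.png',a[:600])
E
```

```text
sd3 68 [299. 327.]
sd3 78 [299. 309.]
sd3 88 [299. 290.]
sd3 95.5 [299. 276.]
w16 68 [402. 295.]
w16 78 [402. 301.]
w16 88 [402. 308.]
w16 95.5 [402. 313.]
start 68 [190. 264.]
start 78 [190. 246.]
start 88 [190. 228.]
```

View pics/cmp.png

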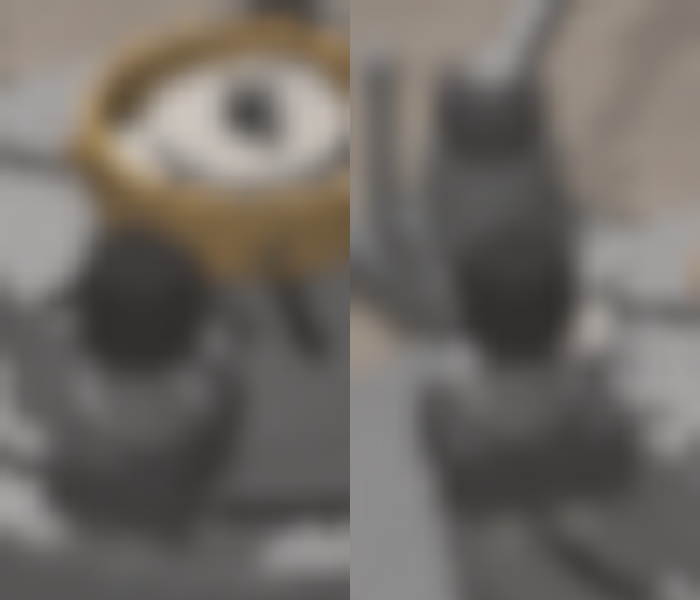

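```bash
python3 - <<'E'
from h import *
L=[]
for f in ('w4','w15','w13'):
    crop(f,f+'q',215,190,305,330,4) ; L.append(cv2.imread(f'pics/{f}q.png')[:, :266*1])
    
L=[cv2.resize(cv2.imread(f'pics/{f}.png')[190:330,220:300],None,fx=3.3,fy=4,interpolation=cv2.INTER_CUBIC) for f in ('w4','w15','w13')]
cv2.imwrite('pics/cmp2.png',np.hstack(L))
plan((540,115,200),-33,10,1)
E
```

```text
pos [ 516.8 -144.5  197.1] F [ 0.2 -0.7  0.2] t 33.75 w 0.8993609229604054
rotvec [-0.    -0.003  0.003]
-1.22, -0.03, 2.3, -0, -0, 0, 1
-1.22, -0.03, 2.3, -0, -0, 0, 1
-1.22, -0.03, 2.3, -0, -0, 0, 1
-1.22, -0.03, 2.3, -0, -0, 0, 1
-1.22, -0.03, 2.3, -0, -0, 0, 1
-1.22, -0.03, 2.3, -0, -0, 0, 1
-1.22, -0.03, 2.3, -0, -0, 0, 1
-1.22, -0.03, 2.3, -0, -0, 0, 1
-1.22, -0.03, 2.3, -0, -0, 0, 1
-1.22, -0.03, 2.3, -0, -0, 0, 1
```

View pics/cmp2.png

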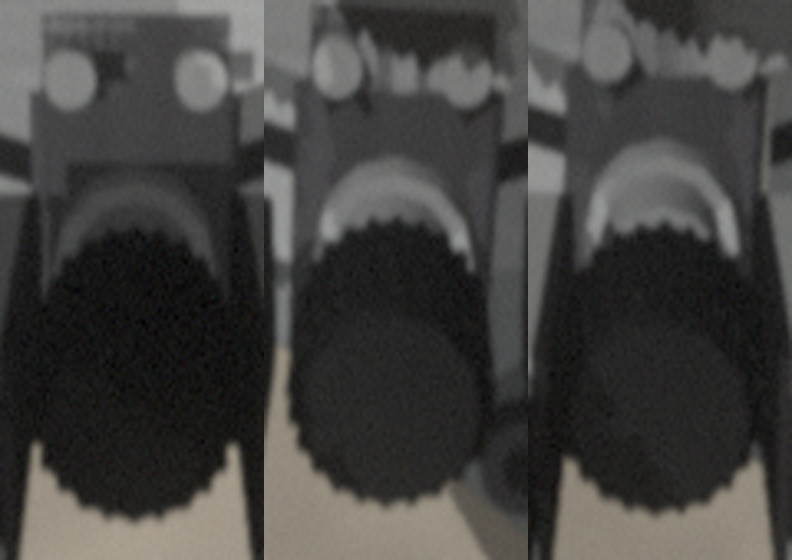

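```bash
python3 - <<'E'
from h import *
C=np.array([559.4,-86.0])
for f,an,obs_s,obs_k,obs_b in (('w4',178.2,80,232,518),('w13',231.5,50,225,512),('w15',233.7,69,222,505),('w12',231.5,None,None,None)):
    c=dict(np.load(f'pics/{f}.npz')); u=np.array([np.cos(np.radians(an)),np.sin(np.radians(an))])
    P=lambda r,z:(px(c,[*(C+r*u),z])[0][1]-190)*4
    print(f,obs_s,obs_k,obs_b,'pred screw',P(59,53).round(),'knob inner rim d=0,2,4,7.5:',[P(63,68+d).round() for d in (0,2,4,7.5)],'outer top',[P(87,88+d).round() for d in (0,2,4,7.5)])
E
```

```text
w4 80 232 518 pred screw 131.0 knob inner rim d=0,2,4,7.5: [np.float64(219.0), np.float64(228.0), np.float64(236.0), np.float64(252.0)] outer top [np.float64(536.0), np.float64(549.0), np.float64(563.0), np.float64(589.0)]
w13 50 225 512 pred screw 109.0 knob inner rim d=0,2,4,7.5: [np.float64(191.0), np.float64(198.0), np.float64(206.0), np.float64(220.0)] outer top [np.float64(487.0), np.float64(499.0), np.float64(512.0), np.float64(535.0)]
w15 69 222 505 pred screw 126.0 knob inner rim d=0,2,4,7.5: [np.float64(213.0), np.float64(221.0), np.float64(229.0), np.float64(244.0)] outer top [np.float64(522.0), np.float64(536.0), np.float64(549.0), np.float64(574.0)]
w12 None None None pred screw 110.0 knob inner rim d=0,2,4,7.5: [np.float64(193.0), np.float64(200.0), np.float64(208.0), np.float64(222.0)] outer top [np.float64(489.0), np.float64(502.0), np.float64(514.0), np.float64(538.0)]
```

```bash
python3 - <<'E'
from h import *
plan((551.5,86.5,150),-35,10,-.2)
E
```

```text
pos [ 516.8 -144.5  197.1] F [ 0.2 -0.7  0.2] t 33.75 w 0.8993609229604054
rotvec [-0.     0.032  0.003]
-0.97, 0.47, 2.12, -0, 0.003, 0, -0.2
-0.98, 0.47, 2.12, -0, 0.003, 0, -0.2
-0.99, 0.47, 2.12, -0, 0.003, 0, -0.2
-0.99, 0.47, 2.11, -0, 0.003, 0, -0.2
-1, 0.47, 2.11, -0, 0.003, 0, -0.2
-1.01, 0.47, 2.11, -0, 0.003, 0, -0.2
-1.01, 0.47, 2.11, -0, 0.003, 0, -0.2
-1.02, 0.47, 2.1, -0, 0.003, 0, -0.2
-1.03, 0.47, 2.1, -0, 0.003, 0, -0.2
-1.03, 0.47, 2.1, -0, 0.003, 0, -0.2
```

Keep the height at first, descend only at the end.

Emit:
step_arm(
  deltas=[-0.98, 0, 2.1, 0, 0.003, 0, -0.2, -0.98, 0, 2.1, 0, 0.003, 0, -0.2, -0.99, 0, 2.1, 0, 0.003, 0, -0.2, -1.0, 0, 2.1, 0, 0.003, 0, -0.2, -1.0, 0, 2.1, 0, 0.003, 0, -0.2, -1.0, 0.5, 2.1, 0, 0.003, 0, -0.2, -1.0, 1.0, 2.1, 0, 0.003, 0, -0.2, -1.0, 1.0, 2.1, 0, 0.003, 0, -0.2, -1.0, 1.0, 2.1, 0, 0.003, 0, -0.2, -1.0, 1.0, 2.1, 0, 0.003, 0, -0.2],
)

```text
time_s: 35.0
position: [548.6, 90.1, 142.3]
ee_rot: [-0.672, 0.676, -0.216, 0.211]
contact_force: [0.5, -0.3, -0.0]
gripper_width: 0.6
```

```bash
python3 - <<'E'
from h import *
snap('wrist','b1'); crop('b1','b1b',0,0,512,384,1.55)
plan((551.5,86.5,63),-35,10,-.2)
E
```

```text
pos [548.2  93.5 140.9] F [-2.9  4.5 -1.1] t 35.05 w 0.5955916396537403
rotvec [ 0.008  0.    -0.008]
0.07, 0.78, -0.03, 0.001, 0, -0.001, -0.2
0.07, 0.78, -0.03, 0.001, 0, -0.001, -0.2
0.07, 0.78, -0.03, 0.001, 0, -0.001, -0.2
0.07, 0.78, -0.03, 0.001, 0, -0.001, -0.2
0.07, 0.78, -0.03, 0.001, 0, -0.001, -0.2
0.07, 0.78, -0.04, 0.001, 0, -0.001, -0.2
0.07, 0.78, -0.04, 0.001, 0, -0.001, -0.2
0.07, 0.78, -0.04, 0.001, 0, -0.001, -0.2
0.07, 0.78, -0.04, 0.001, 0, -0.001, -0.2
0.07, 0.78, -0.04, 0.001, 0, -0.001, -0.2
```

View pics/b1b.png

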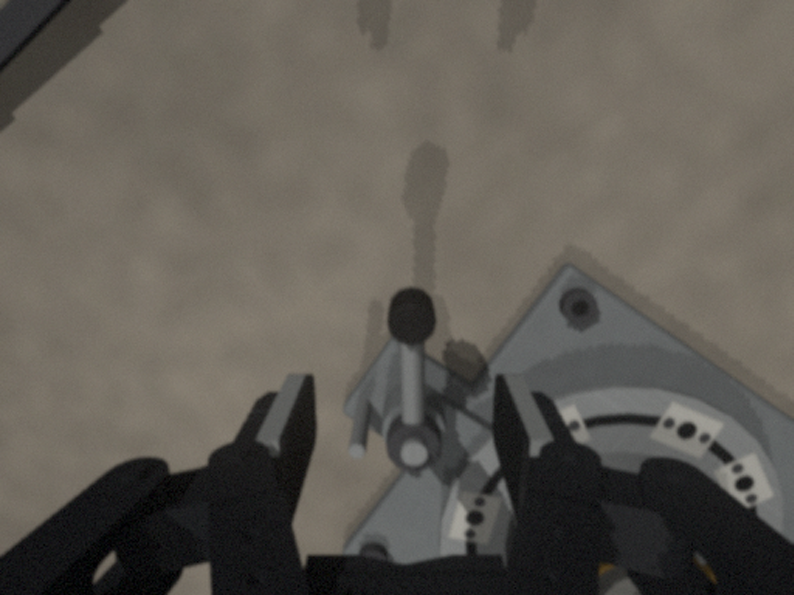

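```bash
python3 - <<'E'
from h import *
c=dict(np.load('pics/b1.npz'))
g=w(c,np.array((411,312))/1.55,64); print(g)
for z in (50,60,70): a=w(c,np.array((413,453))/1.55,z); d=(g-a)[:2]; print(a,np.hypot(*d),np.degrees(np.arctan2(d[1],d[0])))
print(w(c,np.array((357,453))/1.55,60))
plan((g[0],g[1],63),-35,10,-.2)
E
```

```text
[553.29132386  93.04376361  64.        ]
[511.67414751  31.69910463  50.        ] 74.12932316556703 55.846417519474905
[515.35938402  37.18278898  60.        ] 67.52244475997009 55.82185402184335
[519.04462054  42.66647333  70.        ] 60.91558145673927 55.79196223656796
[494.97109559  51.45926502  60.        ]
pos [548.2  93.5 140.9] F [-2.9  4.5 -1.1] t 35.05 w 0.5955916396537403
rotvec [ 0.008  0.    -0.008]
0.05, 0.78, 0.03, 0.001, 0, -0.001, -0.2
0.05, 0.78, 0.03, 0.001, 0, -0.001, -0.2
0.05, 0.78, 0.03, 0.001, 0, -0.001, -0.2
0.05, 0.78, 0.03, 0.001, 0, -0.001, -0.2
0.05, 0.78, 0.03, 0.001, 0, -0.001, -0.2
0.05, 0.78, 0.03, 0.001, 0, -0.001, -0.2
0.05, 0.78, 0.03, 0.001, 0, -0.001, -0.2
0.05, 0.78, 0.03, 0.001, 0, -0.001, -0.2
0.05, 0.78, 0.03, 0.001, 0, -0.001, -0.2
0.05, 0.78, 0.03, 0.001, 0, -0.001, -0.2
```

```bash
python3 - <<'E'
from h import *
plan((552,88.5,61),-35,10,-.2)
E
```

```text
pos [548.2  93.5 140.9] F [-2.9  4.5 -1.1] t 35.05 w 0.5955916396537403
rotvec [ 0.008  0.    -0.008]
0.07, 0.8, -0.01, 0.001, 0, -0.001, -0.2
0.07, 0.8, -0.01, 0.001, 0, -0.001, -0.2
0.06, 0.8, -0.01, 0.001, 0, -0.001, -0.2
0.06, 0.8, -0.01, 0.001, 0, -0.001, -0.2
0.06, 0.8, -0.02, 0.001, 0, -0.001, -0.2
0.06, 0.8, -0.02, 0.001, 0, -0.001, -0.2
0.06, 0.8, -0.02, 0.001, 0, -0.001, -0.2
0.06, 0.8, -0.02, 0.001, 0, -0.001, -0.2
0.06, 0.8, -0.02, 0.001, 0, -0.001, -0.2
0.06, 0.8, -0.02, 0.001, 0, -0.001, -0.2
```

Emit:
step_arm(
  deltas=[0.2, 0.2, -0.05, 0.004, 0, -0.004, -0.2, 0.1, 0.4, -0.05, 0.004, 0, -0.004, -0.2, 0.1, 0.6, -0.04, 0, 0, 0, -0.2, 0.1, 0.9, -0.02, 0, 0, 0, -0.2, 0.1, 1.0, -0.01, 0, 0, 0, -0.2, 0.05, 1.0, -0.01, 0, 0, 0, -0.2, 0, 1.0, 0, 0, 0, 0, -0.2, 0, 1.0, 0, 0, 0, 0, -0.2, 0, 1.0, 0, 0, 0, 0, -0.2, 0, 0, 0, 0, 0, 0, -0.2],
)

```text
time_s: 36.3
position: [551.6, 85.7, 63.0]
ee_rot: [-0.673, 0.675, -0.214, 0.213]
contact_force: [0.1, 0.8, 0.4]
gripper_width: 0.601
```

```bash
python3 - <<'E'
from h import *
snap('wrist','b2'); crop('b2','b2b',0,0,512,384,1.55)
plan((552,88.5,61),-35,1,-.2)
turn(-4,(515,34))
E
```

```text
pos [551.9  85.7  63.5] F [-0.1  1.1 -0.1] t 36.35 w 0.6017333091519296
rotvec [ 0.002 -0.001 -0.   ]
-0.15, 0.25, 0.23, 0.002, -0.001, -0, -0.2
pos [551.9  85.7  63.5] r 63.53 ang 54.52 xhead -35.08 F [-0.1  1.1 -0.1] Mz [ 0.04 -0.01  0.04] w 0.602 t 36.35
row cm [ 0.443 -0.    -0.019] ry 0.0698 inward dir F -0.8 tang F 0.7
```

View pics/b2b.png

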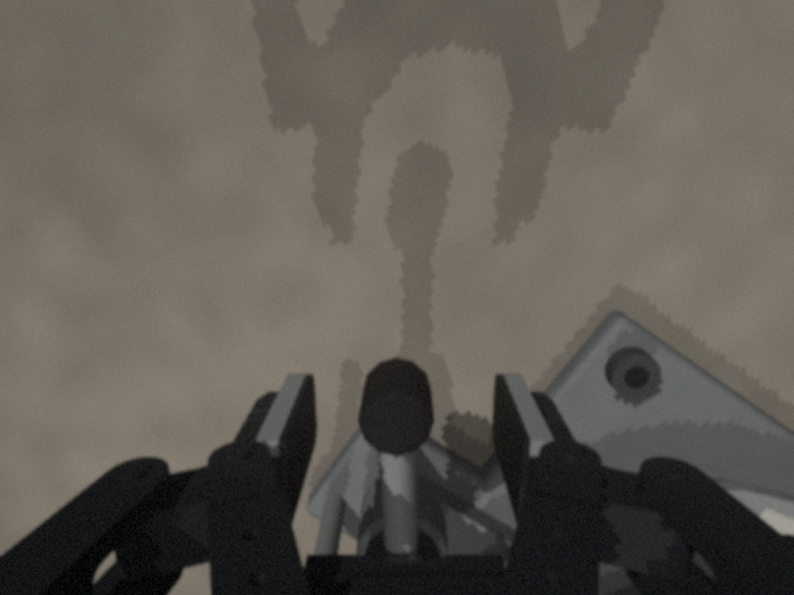

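Emit:
step_arm(
  deltas=[0, 0.2, 0.2, 0, 0, 0, 0.2, 0, 0.1, 0.05, 0, 0, 0, 0.2, -0.45, 0, -0.02, 0, -0.07, 0, 0.2, -0.46, 0, -0.02, 0, -0.07, 0, 0.2, -0.46, 0, -0.02, 0, -0.07, 0, 0.2, -0.46, 0, -0.02, 0, -0.07, 0, 0.2, -0.46, 0, -0.02, 0, -0.07, 0, 0.2, -0.46, 0, -0.02, 0, -0.07, 0, 0.2, -0.46, 0, -0.02, 0, -0.07, 0, 0.2, -0.46, 0, -0.02, 0, -0.07, 0, 0.2],
)

```text
time_s: 37.6
position: [522.2, 99.5, 62.8]
ee_rot: [-0.707, 0.707, -0.01, 0.015]
contact_force: [3.2, 0.3, -2.3]
gripper_width: 0.405
```

```bash
python3 - <<'E'
from h import *
turn(4,(515,34))
snap('wrist','b3'); crop('b3','b3b',0,0,512,384,1.55)
E
```

```text
pos [522.2  99.5  62.8] r 65.92 ang 83.73 xhead -2.01 F [ 3.2  0.3 -2.3] Mz [-0.02 -0.66  0.04] w 0.405 t 37.6
row cm [-0.46  -0.004  0.018] ry -0.0698 inward dir F -0.7 tang F -3.1
```

View pics/b3b.png

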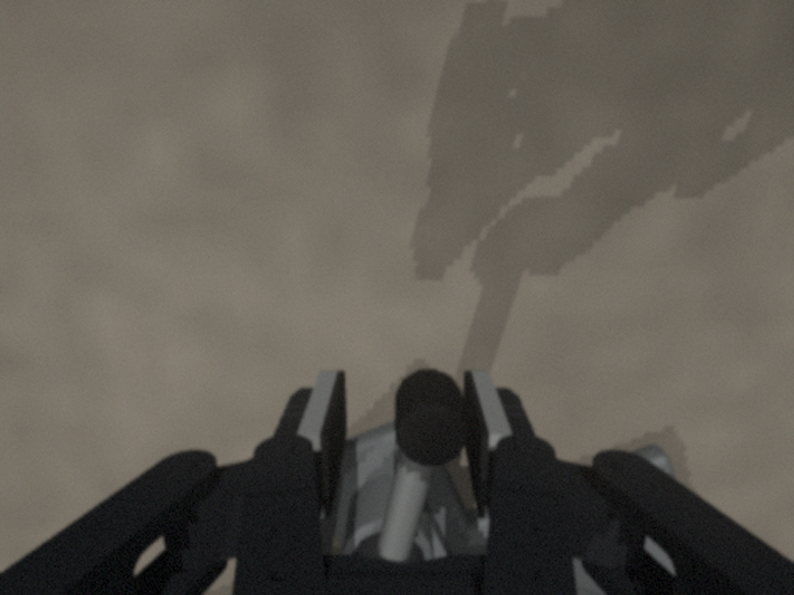

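Emit:
step_arm(
  deltas=[-0.46, 0, 0.01, 0, -0.07, 0, 0.2, -0.46, 0, 0.01, 0, -0.07, 0, 0.2, -0.46, 0, 0, 0, -0.07, 0, 0.2, -0.46, 0, 0, 0, -0.07, 0, 0.2, -0.46, 0, 0, 0, -0.07, 0, 0.2, -0.46, 0, 0, 0, -0.07, 0, 0.2, -0.46, 0, 0, 0, -0.07, 0, 0.2, -0.23, 0, 0, 0, -0.035, 0, 0.2, -0.15, 0, 0, 0, -0.02, 0, 0.2, -0.15, 0, 0, 0, -0.02, 0, 0.2],
)

```text
time_s: 38.9
position: [489.8, 93.4, 64.6]
ee_rot: [-0.68, 0.682, 0.196, -0.183]
contact_force: [2.0, 3.8, -2.4]
gripper_width: 0.402
```

```bash
python3 - <<'E'
from h import *
turn(1,(515,34))
E
```

```text
pos [489.8  93.4  64.6] r 64.56 ang 112.99 xhead 31.05 F [ 2.   3.8 -2.4] Mz [ 0.73 -0.44  0.03] w 0.402 t 38.9
row cm [-0.112 -0.002  0.015] ry -0.0175 inward dir F -2.7 tang F -3.3
```

Emit:
step_arm(
  deltas=[-0.15, 0.05, 0.02, 0, 0, 0, 0.2, -0.15, 0.05, 0.02, 0, 0, 0, 0.2, -0.13, 0.05, 0.02, 0, -0.01, 0, 0.2, -0.12, 0, 0.01, 0, -0.01, 0, 0.2, -0.12, 0, 0.01, 0, -0.01, 0, 0.2, -0.12, 0, 0.01, 0, -0.01, 0, 0.2, -0.1, 0, 0.01, 0, -0.02, 0, 0.2, -0.1, 0, 0.01, 0, -0.02, 0, 0.2, -0.08, 0, 0, 0, -0.02, 0, 0.2, -0.08, 0, 0, 0, -0.02, 0, 0.2],
)

```text
time_s: 40.15
position: [479.9, 88.3, 63.6]
ee_rot: [-0.666, 0.669, 0.239, -0.225]
contact_force: [4.2, 3.0, 2.7]
gripper_width: 0.402
```

```bash
python3 - <<'E'
from h import *
turn(1,(515,34))
snap('wrist','b4'); crop('b4','b4b',0,0,512,384,1.55)
E
```

```text
pos [479.9  88.3  63.6] r 64.66 ang 122.84 xhead 38.37 F [4.2 3.  2.7] Mz [ 0.74 -0.6   0.04] w 0.402 t 40.15
row cm [-0.112 -0.002  0.01 ] ry -0.0175 inward dir F -0.3 tang F -5.1
```

View pics/b4b.png

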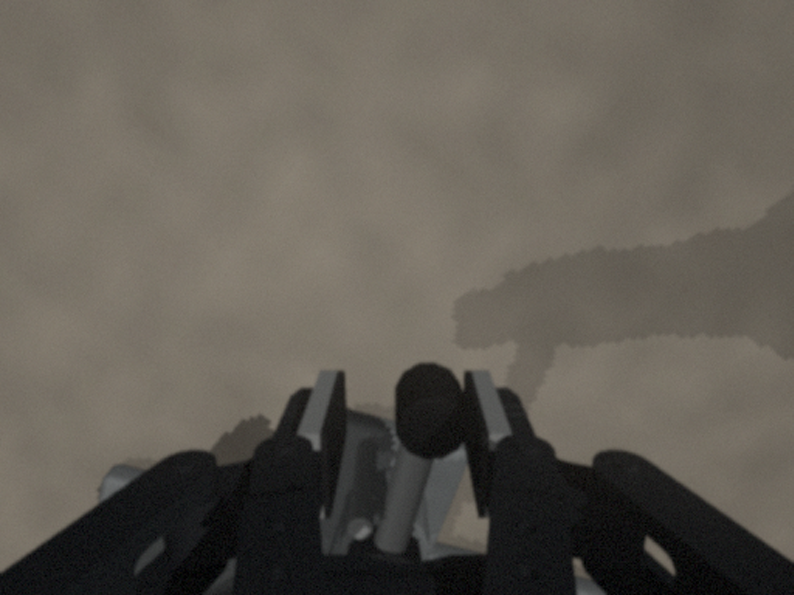

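Emit:
step_arm(
  deltas=[-0.1, 0, 0.01, 0, 0, 0, 0.2, -0.1, 0, 0.01, 0, 0, 0, 0.2, -0.1, 0, 0.01, 0, 0, 0, 0.2, -0.1, 0, 0.01, 0, 0, 0, 0.2, -0.1, 0, 0.01, 0, 0, 0, 0.2, -0.1, 0, 0.01, 0, 0, 0, 0.2, -0.08, 0, 0.01, 0, 0, 0, 0.2, -0.08, 0, 0.01, 0, 0, 0, 0.2, -0.08, 0, 0, 0, 0, 0, 0.2, -0.08, 0, 0, 0, 0, 0, 0.2],
)

```text
time_s: 41.45
position: [475.9, 86.7, 63.8]
ee_rot: [-0.667, 0.668, 0.244, -0.223]
contact_force: [9.1, 7.4, -6.7]
gripper_width: 0.402
```

```bash
python3 - <<'E'
from h import *
turn(1,(515,34))
E
```

```text
pos [475.9  86.7  63.8] r 65.61 ang 126.57 xhead 38.54 F [ 9.1  7.4 -6.7] Mz [ 1.36 -1.64 -0.03] w 0.402 t 41.45
row cm [-0.114 -0.003  0.003] ry -0.0175 inward dir F -0.6 tang F -11.7
```

Emit:
step_arm(
  deltas=[-0.1, 0, 0, 0, 0, 0, 0.2, -0.12, 0, 0, 0, 0, 0, 0.2, -0.12, 0, 0, 0, 0, 0, 0.2, -0.12, 0, 0, 0, 0, 0, 0.2, 0, 0, 0, 0, 0, 0, 0.2, 0.2, 0, 0, 0, 0, -0.006, 0.2, 0.2, 0, 0, 0, 0, -0.006, 0.2, 0.2, 0, 0, 0, 0, 0, 0.2, 0, 0, 0, 0, 0, 0, 0.2, 0, 0, 0, 0, 0, 0, 0.2],
)

```text
time_s: 42.7
position: [479.3, 89.5, 63.0]
ee_rot: [0.668, -0.666, -0.25, 0.217]
contact_force: [-0.7, 0.4, -0.3]
gripper_width: 0.4
```

```bash
python3 - <<'E'
from h import *
turn(1,(515,34))
snap('wrist','b5'); crop('b5','b5b',0,0,512,384,1.55)
E
```

```text
pos [479.3  89.5  63. ] r 66.01 ang 122.74 xhead 38.59 F [-0.7  0.4 -0.3] Mz [-0.02  0.07 -0.02] w 0.4 t 42.7
row cm [-0.115 -0.005  0.011] ry -0.0175 inward dir F -0.7 tang F 0.3
```

View pics/b5b.png

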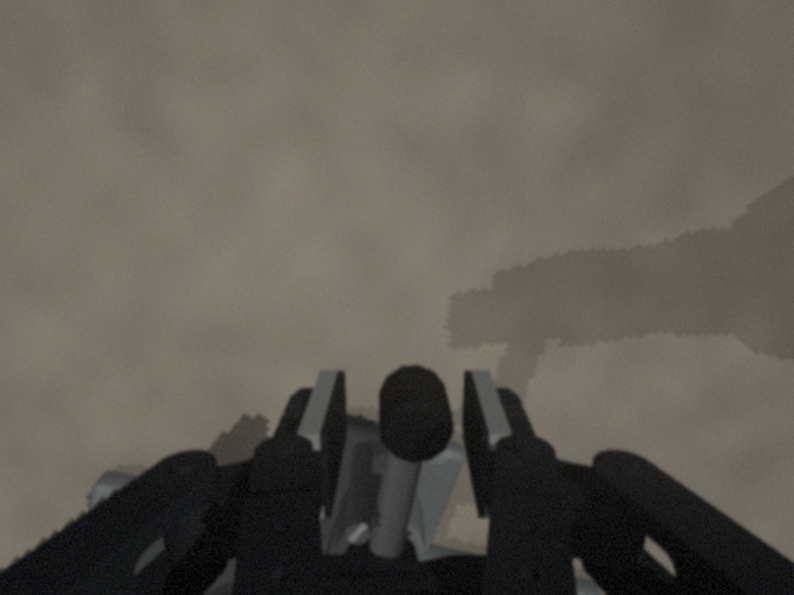

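```bash
python3 - <<'E'
from h import *
plan((479.3,89.5,62),38.6,1,.2)
E
```

```text
pos [479.3  89.5  63. ] F [-0.3  0.1 -0.7] t 42.75 w 0.3983110057930761
rotvec [ 0.013 -0.     0.045]
-0.01, 0.1, 0.01, 0.013, -0, 0.045, 0.2
```

Emit:
step_arm(
  deltas=[0, 0.1, 0, 0.013, 0, 0.045, 0.2, -0.15, 0, 0, 0, 0, 0, 0.2, -0.15, 0, 0, 0, 0, 0, 0.2, -0.1, 0, 0, 0, 0, 0, 0.2, -0.1, 0, 0, 0, 0, 0, 0.2, -0.1, 0, 0, 0, 0, 0, 0.2, -0.1, 0, 0, 0, 0, 0, 0.2, -0.12, 0, 0, 0, 0, 0, 0.2, -0.12, 0, 0, 0, 0, 0, 0.2, -0.15, 0, 0, 0, 0, 0, 0.2],
)

```text
time_s: 44.0
position: [475.8, 86.8, 63.6]
ee_rot: [0.668, -0.666, -0.241, 0.228]
contact_force: [9.7, 7.8, -8.9]
gripper_width: 0.402
```

```bash
python3 - <<'E'
from h import *
turn(1,(515,34))
E
```

```text
pos [475.8  86.8  63.6] r 65.74 ang 126.56 xhead 38.74 F [ 9.7  7.8 -8.9] Mz [ 1.39 -1.76 -0.06] w 0.402 t 44.0
row cm [-0.115 -0.002  0.003] ry -0.0175 inward dir F -0.5 tang F -12.5
```

Emit:
step_arm(
  deltas=[0.2, 0, 0, 0, 0, 0.01, 0.2, 0.2, 0, 0, 0, 0, 0, 0.2, 0, 0, 0, 0, 0, 0, 0.1, 0, -0.5, 0, 0, 0, 0, 0.1, 0, -1.5, 0, 0, 0, 0, 0.1, 0, -3, 0, 0, 0, 0, 0, 0, -3, 0, 0, 0, 0, 0, 0, -3, 0, 0, 0, 0, 0, 0, -2, 0, 0, 0, 0, 0, 0, 0, 0, 0, 0, 0, 0],
)

```text
time_s: 45.25
position: [476.8, 88.4, 203.3]
ee_rot: [-0.667, 0.668, 0.239, -0.23]
contact_force: [0.3, -0.4, -0.9]
gripper_width: 0.504
```

```bash
python3 - <<'E'
from h import *
turn(1,(515,34))
snap('scene','e1'); snap('side','e2'); snap('wrist','e3')
a=[cv2.resize(cv2.imread(f'pics/{f}.png')[y:y+100,x:x+110],None,fx=3.6,fy=3.6,interpolation=cv2.INTER_CUBIC) for f,x,y in (('e1',170,150),('e2',195,175))]
cv2.imwrite('pics/e12.png',np.hstack(a)); crop('e3','e3b',0,0,512,384,1.55)
E
```

```text
pos [476.8  88.4 203.3] r 66.43 ang 125.05 xhead 38.71 F [ 0.3 -0.4 -0.9] Mz [-0.02  0.02  0.03] w 0.504 t 45.25
row cm [-0.116 -0.001  0.006] ry -0.0175 inward dir F 0.5 tang F 0.0
```

View pics/e12.png

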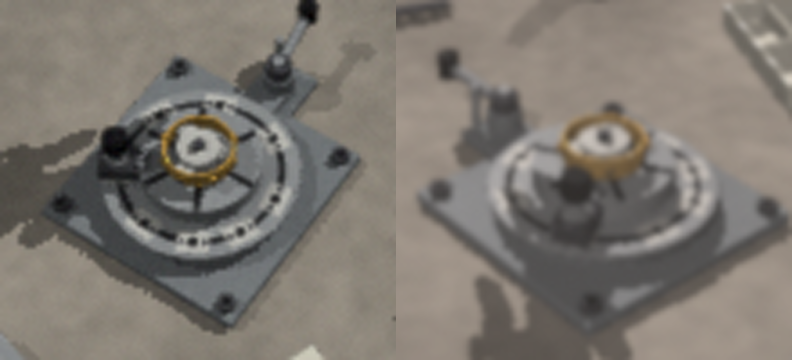

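View pics/e3b.png

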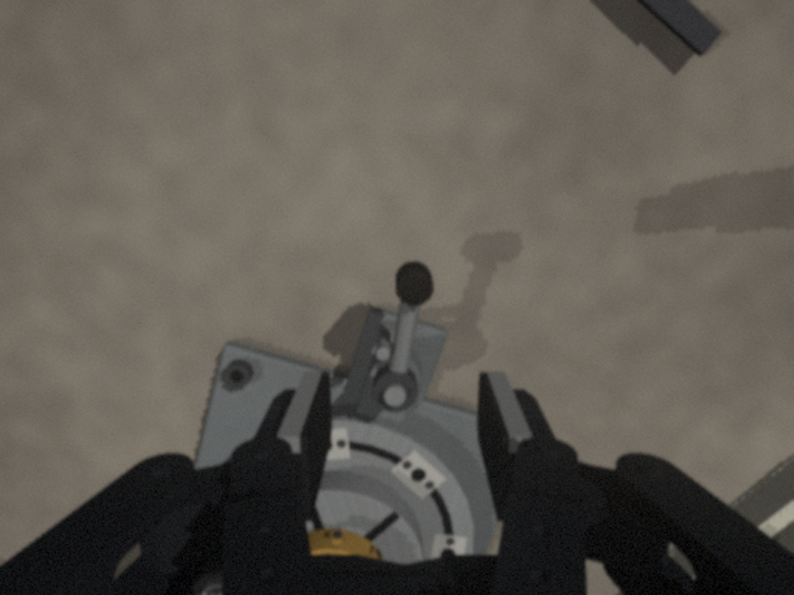

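```bash
python3 -c "
from workcell import *
print(job_done()); print(get_state()['time_s'])"
```

```text
the job is handed in; nothing more can be done
None
the job is handed in; nothing more can be done
```

I pulled the plunger, turned the stage one hole counter-clockwise and let the pin into that hole. I then swung the brake lever to its stop, let go of everything and handed the job in at about 45 s. No verdict is given.

- **Turn:** the stage turned about 55.5°. The last wrist image put the plunger at about 233.5°, against 233.7° for the hole.
- **Pin home:** as I lowered the gripped pin, the force stayed at the spring's own value past the plate face, so it was in the hole. After I let go, the images put the knob within about 1 mm of its home height. I did not check it by touch.
- **Brake:** two pushes of about 12 N stalled at the same angle, against the lever's own 3 to 5 N. From the images the lever turned about 64°, which fits 1.2 rad closed with a start near 0.07. After letting go, the last image shows it lying against the stop post.
- **What didn't go to plan:** I first let the pin ride on the plate about 2 to 3 mm short of the hole, by image. Pushing the knob onwards stalled at about 10 N, for no reason I could find. I gripped it again, lifted it clear, turned the rest and lowered it.
- **Forces:** no reading passed about 18 N, brake pushes included, and the sideways push on the knob stayed under 10 N. Readings come only at the end of each move, so short peaks could have been missed.
- **Bystanders:** I never worked near the other things on the bench, but I did not check their positions afterwards.

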